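# Run a board trimmer up to its end stop with the tuning tool

### The arm

A 6-joint arm with a two-finger parallel gripper is mounted at the origin on the work surface. World frame = base frame: x ahead of the robot, y to its left, z up, the work surface at z = 0. Lengths are in mm, angles in rad, forces in N, time in s.
With the tool pointing down it reaches from about 300 to 875 mm from the base axis. Payload 6.4 kg.
Tool frame: the origin (TCP) lies midway between the tips of the shut fingers; the grasp point (between the pads) lies 19 mm behind it; z points along the fingers, y is the direction in which the jaws open and shut (so a half turn about z gives the same grasp; the last joint's range is limited). The gripper opens to 88 mm and grips with 3 to 60 N. Pads are 18 mm wide; open, the fingers measure 123 mm over their backs; the gripper's body (75 mm by 187 mm) begins 45 mm behind the grasp point.
Start: joints at [-1.362, 0.181, 1.607, -0, 1.354, -0.206], TCP at [231.746, -526.246, 238.714] pointing down, gripper open.
Joint ranges: [-2.99, 2.99], [-0.89, 2.07], [0.3, 2.58], [-1.14, 4.28], [0, 2.63], [-3.12, 3.12]. Speed limits (rad/s): [2.57, 2.57, 3.01, 3.14, 3.14, 3.14].

### API

Orientations are given as a unit quaternion [x, y, z, w].
In Python, from station import arm, optics gives the robot as it stands. The module is installed in compiled form; this text tells all that it offers.
- The arm moves only by the tool send_rows, never from a script. Its arguments are lists of equal length, an entry for each row: "offset": the shift along the tool's x, y, z in units of 30 mm (1.0 is 30 mm), a list of three; "turn": the turn about the tool's z in degrees; "grip": the finger opening in mm, from 0 to 88.1. In form: {"offset": [[x, y, z], ...], "turn": [turn, ...], "grip": [grip, ...]}. A call has exactly 8 rows; each row is the pose to reach, as a shift and turn from the pose commanded when the call began, along the tool's axes at that moment; what a row does not reach only later rows make up. A row lasts 1/12 s, in which the tool goes at most 41.7 mm and 7.16 degrees, less where a joint would pass 70% of its speed; a pose out of reach is approached as far as the arm can. A call with a gripper value outside its range is refused whole. The fingers move at their own pace and stop on an object; "grip_force" is the grip in N (left out, the last holds). Time passes only in rows, so rows that repeat a pose let the fingers close, or fill a call up. It gives the time, the measured TCP pose, the force and the opening at its end, in the units of the state.
- arm.sense(): the state, without advancing time (a new reading comes with each control period).
- optics.snapshot(name): name is "side" or "top" or "wrist"; returns a dict with "color" (480x640x3 uint8, red, green, blue), "intrinsics" (3x3 intrinsics, pixels), "k1" (the pictures are not rectified: a ray, as slopes to the right and down, at radius r is drawn at 1 + k1 r^2 times it, then the intrinsics apply), "world_from_camera" (4x4, takes a point from camera to world coordinates). Camera axes: x right, y up, looking along -z (the intrinsics and any distortion apply to the point x, -y, -z); pixel columns grow to the right and rows downward; lengths in mm; the calibration is good to about 2 mm. A picture is of the moment at which its call begins. There is no depth.
- arm.hand_in(): hands the job in, once; it reports no verdict.
Trained networks look in the newest picture that a camera, given by its name, has taken for a name from the list of things; names that differ only in an ending like _2 or _b are one class to them, and where a whole thing is asked for, a point or a joint stands for the part that bears it (a point fixed in the world has none). Each returns a list of dicts, best first, with "conf" (0 to 1); they miss things now and then, are a little off and sometimes report something else, mostly with a low value. They report only what shows in the picture. A call takes as long as a camera call. They do not tell look-alikes from the thing itself.
- optics.cut_out(name, camera): "mask" (480x640 bool, what is visible of it).
- optics.mark_of(name, camera): "location" ([x, y, z] in mm, in the coordinates of the camera as it stood for that picture, good to about 4 mm: a listed point, or the origin of a listed thing).
The state is a dict: "time": time; "joints": joint angles; "joint_velocities": joint speeds; "tau": joint torques, N m; "tcp_pos": TCP position; "tool_rot": TCP orientation; "ft_force": force on the tool from outside, world axes, zero at the start; "ft_torque": the same for the moment, N m; "width": finger opening in mm.
Only numpy, scipy, OpenCV 4.12 (cv2) and the standard library are available. Lean on these libraries where they do the work, as an engineer would, in place of code of your own. Each camera call takes 0.05 s, during which the arm holds its last target.

### The job

Take the plastic tuning tool with the square handle out of the wooden stand, fit its blade down into the slot of the brass trimmer on the circuit board, and with it turn the trimmer clockwise (seen from above) until its pointer is right up against the end stop. Press and twist gently: the trimmer sits on springy solder tags that tear if forced, and nothing but the tool may touch it or its board. Then put the tool back fully home in its hole in the stand and leave everything else where it is.

Things in the scene. Friction and masses are not known exactly. Their poses are not given: they have to be found in the camera images.
- tuner_grip (a point): Centre of the handle of the plastic tuning tool, on its axis, 80 mm above the blade tip. Handle: grey, square, 20 x 20 mm, 70 mm tall (35 mm either way from here), flats facing its x and y. Tool 115 mm long, about 35 g. z is up along the tool. It stands loose in one of the stand's holes, turned anyhow, the handle's underside resting on the stand.
- tuner_tip (a point): Centre of the tool's blade tip, 80 mm below tuner_grip, same axes. The flat white blade is 6.5 mm long, 9 mm wide along the tool's x, 2 mm thick along its y (1.2 mm in the last 1 mm). Above it a round shank, 10 mm diameter, reaches up to the handle.
- stand_hole0 (a point): Mouth of one hole of the fixed wooden stand, on its top face, 55 mm above the table; the stand's axes, z up. Stand 60 x 150 mm (x, y). Round blind hole, 14 mm diameter, 48 mm deep, small chamfer. With the tool fully home in a hole its tip is 45 mm below the mouth and tuner_grip 35 mm above it.
- stand_hole1 (a point): Mouth of the stand's other, equal hole, 90 mm along the stand's +y from hole0. Either hole may hold the tuning tool; the other holds the screwdriver.
- driver_grip (a point): Bystander: steel screwdriver with a round, waisted grey handle (26 mm diameter, 65 mm tall), standing in the stand's other hole, its top 65 mm above the stand; this point is half-way up the handle. Not for this job.
- board: Fixed circuit board with all on it, the trimmer too: green board on a 160 x 180 mm (x, y) plywood base, its top 18 mm above the table; origin under its centre at table height. The trimmer's axis is at x = -15 mm, y = 0 here. Other parts on the board are at most 22 mm tall and at least 40 mm from that axis.
- trimmer_mouth (a point): Centre of the mouth of the trimmer's brass collar, about 61 mm above the table, 20 mm above the slot floor. The mouth is a cone, about 20 mm across at the top, narrowing over 6 mm to a straight round well, 11.6 mm in diameter, down to the slot; the well centres the tool's shank. Same axes as trimmer_slot.
- trimmer_slot (a point): Centre of the slot's floor, on the trimmer's axis, about 41 mm above the table; turns with the trimmer: x runs along the slot towards the pointer nose, z up. Slot 3.5 mm wide, 5 mm deep, right across the well's bottom. A blade out of line stands on its rim, tip 5 mm above the floor, and drops in when in line (either way round). Blade play in it: about 0.16 rad either way.
- trimmer_turn (a joint): Turn of the trimmer in its ceramic base, rad, growing clockwise seen from above: 1.9 at the end stop, starting 0.6 to 1.3. Friction about 0.03 N m; stays where it is left. A black pointer nose, reaching 23 mm out from the axis, shows the turn; at the end stop it meets a small brass post on the 50 mm square white ceramic base.
- mount_sink (a joint): How far the trimmer is pushed down on its springy tags, m, 0 at rest, about 4 N per mm. More than 4 mm (16 N) tears the tags.
- mount_twist (a joint): How far the trimmer's ceramic base is twisted clockwise (seen from above) on its tags, rad, 0 at rest, 1.2 N m per rad. Friction of turning alone gives about 0.025; at the stop it rises with all further twisting. More than 0.13 rad (0.16 N m) either way tears the tags.
- meter: Bystander: grey hand-held meter, 75 x 150 x 45 mm, lying beyond the board; origin under its centre.
- parts_tray: Bystander: blue open plastic parts tray, 110 x 150 x 50 mm; origin under its centre.
Not all that is in view belongs to the job. What is meant by the board is not red, and is the smaller of those in its own colour. What is meant by the part that bears stand_hole0 is not turquoise, and is the smaller of those in its own colour.

How it is judged (in metres and radians):
On the way, in this order (a step that is already met when the one before it is completed fails the run):
1. the tool is drawn clear of the stand (z of tuner_tip in the frame of stand_hole0 above 0.003 m), for 0.1 s.
2. the blade is down in the trimmer's slot (z of tuner_tip in the frame of trimmer_slot below 0.003 m and horizontal distance between tuner_tip and trimmer_slot below 0.004 m), for 0.1 s.
3. the trimmer is turned to its end stop with the blade in the slot (value of joint trimmer_turn above 1.82 rad and z of tuner_tip in the frame of trimmer_slot below 0.0045 m and horizontal distance between tuner_tip and trimmer_slot below 0.004 m), for 0.1 s.
At the end, for the whole second after the job is handed in: The trimmer stands within 0.08 rad of its end stop (joint above 1.82), and the tuning tool stands released and at rest in a hole of the stand, fully home to within 4 mm, upright to within 0.1 rad (value of joint trimmer_turn above 1.82 rad and (horizontal distance between tuner_tip and stand_hole0 below 0.006 m or horizontal distance between tuner_tip and stand_hole1 below 0.006 m) and z of tuner_grip in the frame of stand_hole0 below 0.039 m and angle between tuner_grip's own z axis and vertical below 0.1 rad and linear speed of tuner below 0.02 m/s); the robot touches nothing.
It fails at once if the trimmer's tags are torn by pressing (sunk more than 4 mm, 16 N) (value of joint mount_sink above 0.004 m).
It fails at once if the trimmer's tags are torn by twisting (more than 0.13 rad, 0.16 N m) (value of joint mount_twist above 0.13 rad or value of joint mount_twist below -0.13 rad).
It fails at once if the fingers or the arm touch the trimmer or its board (contact force between any of the fingers, the arm and board above 0.5 N).
It fails at once if the screwdriver, meter or tray is moved (distance of driver_grip from where it was at the start of the episode above 0.015 m or distance of any of meter, parts_tray from where it was at the start of the episode above 0.03 m).
It also fails if it takes over 67 s, if anything falls off the work surface, if the arm or the gripper's body presses on something with over 40 N, if the wrist force passes 120 N, or if a joint passes its speed limit or range.

## Working session

There is one attempt and no reset: what is moved stays moved. The work goes in short steps, Python scripts to look and compute and a tool call to move; the robot and the scene stay as the last step left them, time stands still between calls to the robot, and variables do not carry over. Pictures are saved under pics/ and viewed, and the job is handed in when it is done.

Besides the shell and the picture viewer there is one more tool, called after ">>>" as name(argument=value, ...) on one line, values as JSON. send_rows: Moves the arm, as the interface text tells. Its arguments: {"type":"object","properties":{"offset":{"type":"array"},"turn":{"type":"array"},"grip":{"type":"array"},"grip_force":{"type":"number"}},"required":["offset","turn","grip"]}

```bash
mkdir -p pics; cat > h.py <<'E'
import numpy as np, cv2
from station import arm, optics
def snap(n,f=None):
    s=optics.snapshot(n)
    if f: cv2.imwrite('pics/'+f,s['color'][:,:,::-1])
    return s
def proj(s,P):
    P=np.atleast_2d(P).astype(float); T=np.linalg.inv(np.array(s['world_from_camera']))
    c=P@T[:3,:3].T+T[:3,3]; x=c[:,0]/-c[:,2]; y=-c[:,1]/-c[:,2]; r2=x*x+y*y; k=1+s['k1']*r2
    K=np.array(s['intrinsics']); return np.c_[K[0,0]*x*k+K[0,2],K[1,1]*y*k+K[1,2]]
def ray(s,u,v):
    K=np.array(s['intrinsics']); xd=(u-K[0,2])/K[0,0]; yd=(v-K[1,2])/K[1,1]; x,y=xd,yd
    for _ in range(20):
        k=1+s['k1']*(x*x+y*y); x,y=xd/k,yd/k
    T=np.array(s['world_from_camera']); d=T[:3,:3]@np.array([x,-y,-1]); return T[:3,3],d/np.linalg.norm(d)
def atz(s,u,v,z):
    o,d=ray(s,u,v); return o+d*(z-o[2])/d[2]
def tri(rs):
    A=0;b=0
    for o,d in rs:
        M=np.eye(3)-np.outer(d,d);A=A+M;b=b+M@o
    return np.linalg.solve(A,b)
def w(s,p):
    T=np.array(s['world_from_camera']);return T[:3,:3]@np.array(p)+T[:3,3]
E
python3 - <<'E'
from h import *
np.set_printoptions(precision=1,suppress=True)
print(arm.sense())
for c in ['top','side','wrist']:
    s=snap(c,c+'0.png'); print(c,s['intrinsics'],s['k1'],np.array(s['world_from_camera']))
    for n in ['tuner_grip','stand_hole0','stand_hole1','driver_grip','board','trimmer_mouth','trimmer_slot','meter','parts_tray']:
        for m in optics.mark_of(n,c): 
            p=w(s,m['location']); print(c,n,round(m['conf'],2),p,proj(s,p)[0])
print(arm.sense()['time'])
E
```

```text
{'time': 0.0, 'joints': array([-1.4,  0.2,  1.6, -0. ,  1.4, -0.2]), 'joint_velocities': array([ 0., -0., -0.,  0., -0.,  0.]), 'tau': array([  0. , -43.4, -34.2,   0.1,   0. ,  -0. ]), 'tcp_pos': array([ 231.6, -525.7,  237.8]), 'tool_rot': array([ 1. ,  0.2, -0. , -0. ]), 'ft_force': array([ 0.2,  0.3, -0.2]), 'ft_torque': array([0., 0., 0.]), 'width': 88.02503909382177}
top [[496.4   0.  317.9]
 [  0.  496.4 229.4]
 [  0.    0.    1. ]] -0.0027813091941576423 [[   0.     1.    -0.2  263.2]
 [  -1.     0.     0.   -19. ]
 [   0.     0.2    1.  1393.7]
 [   0.     0.     0.     1. ]]
top tuner_grip 0.52 [492.3 178.4  87.9] [243.9 227.6]
top stand_hole0 0.88 [493.3 272.5  57.5] [211.1 229. ]
top stand_hole0 0.81 [513.6 481.6  53.1] [135.7 221.8]
top stand_hole0 0.73 [495.2 178.9  54.7] [245.5 228.7]
top stand_hole0 0.59 [296.3 348.1  79.4] [177.5 301.6]
top stand_hole0 0.58 [513.1 390.7  59.1] [168.1 221.6]
top stand_hole1 0.88 [493.3 272.5  57.5] [211.1 229. ]
top stand_hole1 0.81 [513.6 481.6  53.1] [135.7 221.8]
top stand_hole1 0.73 [495.2 178.9  54.7] [245.5 228.7]
top stand_hole
[... 1906 characters left out ...]
 -0.5] [371.8 232. ]
side trimmer_mouth 0.42 [ 492.1 -187.5   62.3] [377.5 214.1]
side trimmer_slot 0.58 [495.1 179.8  93.4] [258.4 284.4]
side trimmer_slot 0.46 [ 489.7 -195.4   42.3] [380.1 219.8]
side meter 0.82 [ 781.3 -189.9    0.6] [292.3 188.4]
side parts_tray 0.74 [756.1 197.5  -1.7] [179.5 265.5]
wrist [[340.4   0.  321.3]
 [  0.  340.4 243.5]
 [  0.    0.    1. ]] 0.011760718660190843 [[   0.4    0.9    0.3  298.2]
 [  -0.9    0.4    0.1 -495.8]
 [  -0.    -0.3    1.   384.2]
 [   0.     0.     0.     1. ]]
wrist board 0.9 [ 212.1 -303.6   -1.8] [127.  144.2]
wrist trimmer_mouth 0.87 [ 201.4 -300.9   85.1] [ 64. 155.]
wrist trimmer_slot 0.88 [ 195.5 -304.1   53. ] [ 91.1 161.3]
1.5
```

View pics/top0.png

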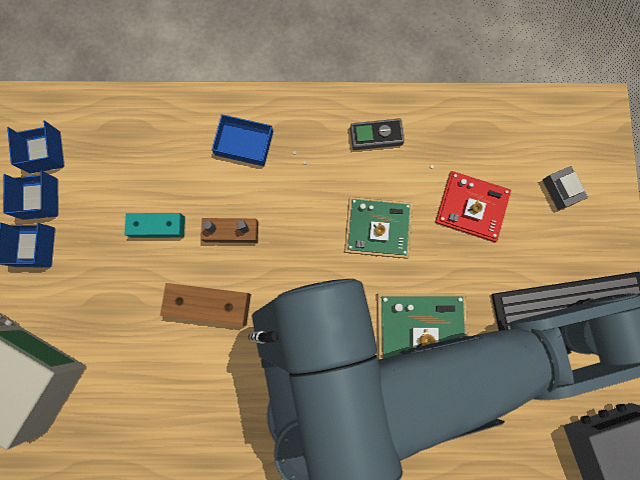

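View pics/side0.png

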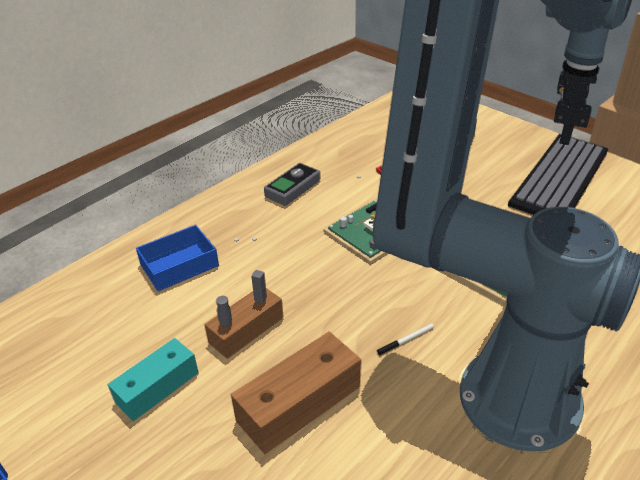

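View pics/wrist0.png

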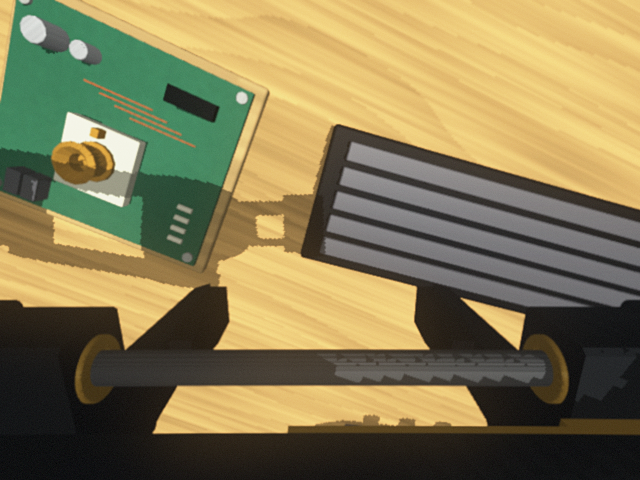

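```bash
cat >> h.py <<'E'
from scipy.spatial.transform import Rotation as R
def go(t, p0=None, q=None):
    a=arm.sense(); r=R.from_quat(a['tool_rot'] if q is None else q).as_matrix()
    p=a['tcp_pos'] if p0 is None else np.array(p0)
    d=r.T@(np.array(t,float)-p); print('units',np.round(d/30,3),'dist',np.linalg.norm(d).round(1),'yaw_x',np.degrees(np.arctan2(r[1,0],r[0,0])).round(2),'tcp',p.round(1)); return d/30
def crop(s,u,v,h,f,z=None):
    k=z or int(500/(2*h)); im=s['color'][max(0,v-h):v+h,max(0,u-h):u+h,::-1]
    cv2.imwrite('pics/'+f,cv2.resize(im,None,fx=k,fy=k,interpolation=cv2.INTER_CUBIC))
E
python3 - <<'E'
from h import *
a=arm.sense(); print(a['tool_rot'],a['tcp_pos'])
go([402,-232,180])
t=cv2.imread('pics/top0.png'); d=cv2.imread('pics/side0.png')
A=cv2.resize(t[170:310,160:420],(780,420),interpolation=cv2.INTER_CUBIC)
cv2.imwrite('pics/c1.png',A)
cv2.imwrite('pics/c2.png',cv2.resize(d[250:370,190:310],(600,600),interpolation=cv2.INTER_CUBIC))
E
```

```text
[9.78571681e-01 2.05906448e-01 1.19556777e-05 5.11808497e-06] [ 231.7497503  -526.26455954  238.72084154]
units [ 9.147 -6.69   1.957] dist 345.0 yaw_x 23.77 tcp [ 231.7 -526.3  238.7]
```

View pics/c1.png

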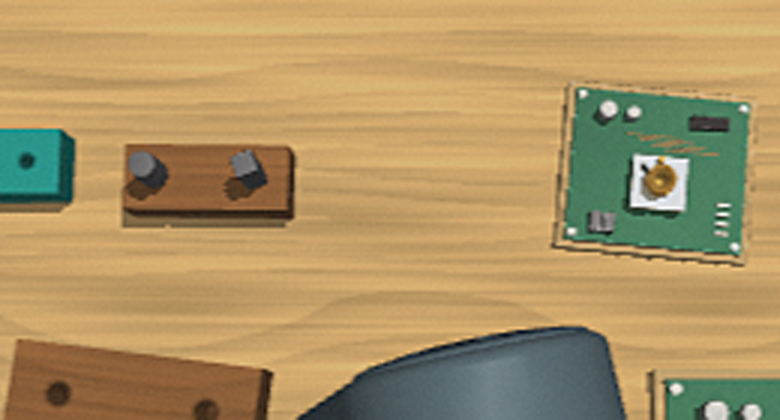

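View pics/c2.png

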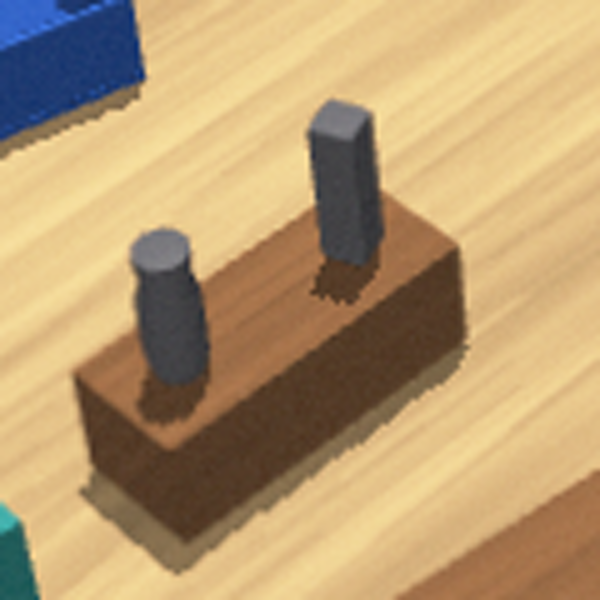

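Boards: small green at (379,229), large green at (424,330) and red at (473,207). The small green one fits: it isn't red, and it's the smaller of the two greens. Stands: small brown at (229,230), large brown at (205,305) and turquoise at (155,224). The small brown one fits the same way. The crop shows the square handle at top (243,227) and the round, waisted screwdriver at (208,226).

>>> send_rows(offset=[[1.2,-0.85,0.25],[2.4,-1.7,0.5],[3.6,-2.6,0.75],[4.8,-3.5,1.0],[6.0,-4.4,1.3],[7.2,-5.2,1.6],[8.3,-6.0,1.8],[9.1,-6.7,1.95]], turn=[0,0,0,0,0,0,0,0], grip=[88,88,80,70,60,60,60,60])

```text
time: 2.17
tcp_pos: [396.5, -240.2, 181.7]
tool_rot: [0.979, 0.206, 0.0, 0.0]
ft_force: [1.5, -0.8, -0.2]
width: 59.8
```

```bash
python3 - <<'E'
from h import *
np.set_printoptions(precision=1,suppress=True)
print(arm.sense()['time'],arm.sense()['tcp_pos'])
s=snap('wrist','w1.png')
for n in ['board','trimmer_mouth','trimmer_slot']:
    for m in optics.mark_of(n,'wrist'):
        p=w(s,m['location']); print(n,round(m['conf'],2),p,proj(s,p)[0])
s=snap('top','top1.png')
for n in ['board','trimmer_mouth','trimmer_slot']:
    for m in optics.mark_of(n,'top'):
        p=w(s,m['location']); print(n,round(m['conf'],2),p,proj(s,p)[0])
E
```

```text
2.1667 [ 396.5 -240.2  181.7]
board 0.97 [ 508.1 -192.5    1.2] [323.9  85.9]
board 0.59 [ 215.5 -307.4   -5.2] [312.3 383.2]
trimmer_slot 0.7 [ 495.6 -187.4   41.4] [311.7  90.7]
trimmer_slot 0.66 [ 196.4 -304.8   57. ] [300.7 440. ]
board 0.86 [ 510.7 -190.3   -1.1] [377.9 227.1]
board 0.73 [ 576.7 -468.6   -3.9] [473.9 205.1]
board 0.69 [494.3 272.1  88.2] [208.9 226.7]
trimmer_mouth 0.48 [ 191.5 -304.6   82. ] [428.1 343.5]
trimmer_mouth 0.48 [ 562.5 -459.7   63.2] [478.5 204.8]
trimmer_slot 0.67 [ 496.3 -187.4   40.2] [378.7 229.6]
trimmer_slot 0.59 [ 200.  -306.2   50.5] [426.  339.5]
trimmer_slot 0.56 [ 556.6 -456.6   41.1] [474.9 208.6]
trimmer_slot 0.55 [490.5 179.   57. ] [245.3 230.2]
```

View pics/w1.png

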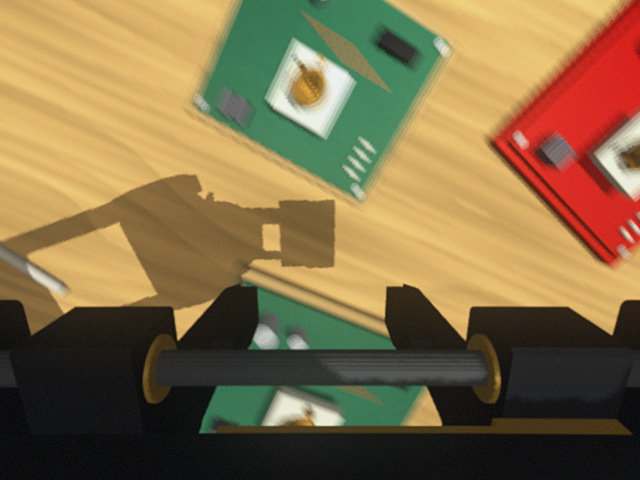

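>>> send_rows(offset=[[0.6,0,0.5],[1.2,0,1.0],[1.2,0,1.0],[1.2,0,1.0],[1.2,0,1.0],[1.2,0,1.0],[1.2,0,1.0],[1.2,0,1.0]], turn=[0,0,0,0,0,0,0,0], grip=[60,60,60,60,60,60,60,60])

```text
time: 3.23
tcp_pos: [428.5, -227.9, 152.5]
tool_rot: [0.979, 0.206, 0.0, 0.0]
ft_force: [0.5, -0.0, 0.1]
width: 60.2
```

```bash
cat > look.py <<'E'
import sys
from h import *
np.set_printoptions(precision=1,suppress=True)
def look(f,names,cam='wrist'):
    s=snap(cam,f)
    for n in names:
        for m in optics.mark_of(n,cam):
            p=w(s,m['location']); print(n,round(m['conf'],2),p,proj(s,p)[0])
    return s
E
python3 - <<'E'
from look import *
import pickle
print(arm.sense()['tcp_pos'])
s=look('w2.png',['board','trimmer_mouth','trimmer_slot']); pickle.dump(s,open('w2.pkl','wb'))
c=proj(s,[495,-190,50])[0].astype(int); print(c)
crop(s,c[0],max(c[1],80),80,'w2c.png')
E
```

```text
[ 428.5 -227.9  152.5]
board 0.86 [ 506.1 -190.     0.6] [318.1 126.7]
board 0.71 [ 568.1 -461.3    0.2] [634.6 189.8]
board 0.59 [ 215.3 -307.7   -1.2] [310.4 431. ]
trimmer_mouth 0.77 [ 488.4 -186.9   60.8] [302.6 146.1]
trimmer_slot 0.75 [ 495.9 -187.8   41.7] [309.2 136.5]
[311 138]
```

View pics/w2c.png

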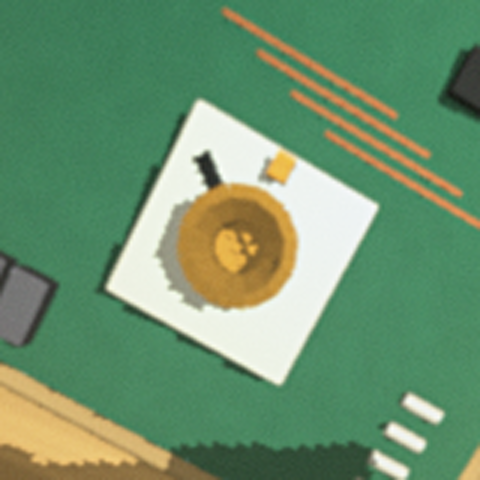

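View pics/w2.png

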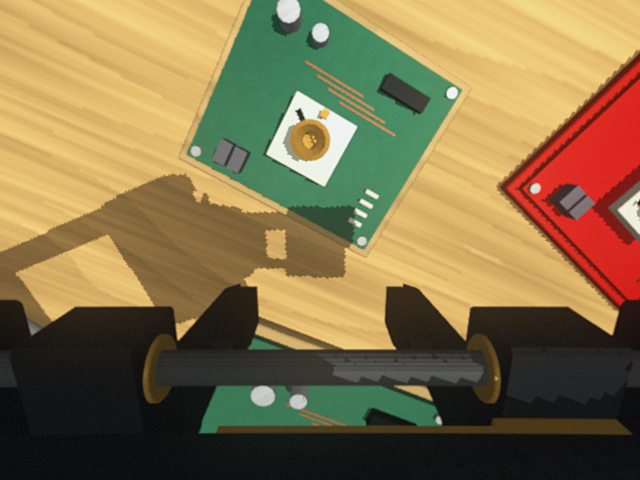

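```bash
python3 - <<'E'
from h import *
import pickle
np.set_printoptions(precision=2,suppress=True)
s=pickle.load(open('w2.pkl','rb'))
f=lambda x,y:(231+x/3,58+y/3)
C=[f(*p) for p in [(198,98),(378,207),(281,385),(105,290)]]
for z in (22,28,34,40):
    P=np.array([atz(s,*c,z) for c in C]); e=np.roll(P,-1,0)-P
    print(z,np.linalg.norm(e,axis=1),P.mean(0)[:2],np.degrees(np.arctan2(e[:,1],e[:,0])))
m=atz(s,*f(239,245),61);print('mouth',m)
for z in (30,34,38,42,46):
    for n,q in (('tip',(203,157)),('post',(280,167))):
        d=atz(s,*f(*q),z)-m; print(n,z,np.hypot(*d[:2]),np.degrees(np.arctan2(d[1],d[0])))
# board corners
for z in (18,):
  for q in [(448,93),(362,241),(196,152)]: print(atz(s,*q,z))
E
```

```text
22 [52.18 51.45 52.24 52.54] [ 493.74 -189.68] [-95.61 175.07  85.59  -5.  ]
28 [51.04 50.33 51.1  51.4 ] [ 493.77 -189.85] [-95.61 175.07  85.59  -5.  ]
34 [49.91 49.21 49.97 50.26] [ 493.79 -190.02] [-95.61 175.07  85.59  -5.  ]
40 [48.77 48.09 48.83 49.12] [ 493.81 -190.19] [-95.61 175.07  85.59  -5.  ]
mouth [ 494.36 -190.21   61.  ]
tip 30 22.956848834256956 48.23277300355435
post 30 20.820970604178488 -2.938583755799551
tip 34 22.538599131042748 48.036418818678186
post 34 20.52318330860616 -3.23859470667241
tip 38 22.120624140788056 47.83264183701612
post 38 20.225975268845932 -3.5474312799467524
tip 42 21.70293973551622 47.62101850313608
post 42 19.929372400354467 -3.865469968505373
tip 46 21.28556302159148 47.40109286269382
post 46 19.633402130216474 -4.193107768148749
[ 566.93 -270.79   18.  ]
[ 435.8  -261.75   18.  ]
[ 449.02 -109.44   18.  ]
```

Trimmer at about (494,-190), pointer at world angle about 48°, post at about -3°, so about 40° clockwise is left to the stop. Next the stand.

```bash
python3 - <<'E'
from h import *
go([425,148,200])
E
```

```text
units [  4.932 -11.501  -1.601] dist 378.5 yaw_x 23.76 tcp [ 428.6 -227.4  152.1]
```

>>> send_rows(offset=[[0.5,-1.2,-0.3],[1.0,-2.4,-0.6],[1.5,-3.6,-0.9],[2.1,-4.9,-1.2],[2.6,-6.1,-1.6],[3.1,-7.3,-1.6],[3.6,-8.5,-1.6],[4.1,-9.7,-1.6]], turn=[0,0,0,0,0,0,0,0], grip=[60,60,60,60,60,60,60,60])

```text
time: 4.1
tcp_pos: [423.7, 90.5, 200.5]
tool_rot: [0.979, 0.206, 0.001, 0.0]
ft_force: [0.7, 0.0, 0.5]
width: 60.0
```

>>> send_rows(offset=[[0.5,-1.2,0],[0.8,-1.8,0],[0.8,-1.8,0],[0.8,-1.8,0],[0.8,-1.8,0],[0.8,-1.8,0],[0.8,-1.8,0],[0.8,-1.8,0]], turn=[0,0,0,0,0,0,0,0], grip=[60,60,60,60,60,60,60,60])

```text
time: 4.77
tcp_pos: [424.3, 146.7, 199.8]
tool_rot: [0.979, 0.205, -0.0, 0.0]
ft_force: [0.2, -0.3, 0.7]
width: 60.0
```

```bash
python3 - <<'E'
from look import *
import pickle
print(arm.sense()['tcp_pos'])
s=look('w3.png',['tuner_grip','driver_grip','stand_hole0']); pickle.dump(s,open('w3.pkl','wb'))
c=proj(s,[494,178,100])[0].astype(int); print(c)
crop(s,c[0],max(c[1],80),80,'w3c.png')
s2=look('top3.png',['tuner_grip'],'top'); pickle.dump(s2,open('top3.pkl','wb'))
s2=look('side3.png',['tuner_grip'],'side'); pickle.dump(s2,open('side3.pkl','wb'))
E
```

```text
[424.3 146.7 199.8]
tuner_grip 0.89 [492.6 182.7  89.2] [315.  137.6]
driver_grip 0.97 [494.  276.2  87.2] [191.3  78.4]
stand_hole0 0.87 [281.8 212.6  79.1] [191.1 349.6]
stand_hole0 0.87 [293.1 345.5  78.7] [ 42.7 283.7]
stand_hole0 0.59 [495.2 272.4  51.6] [212.8  87.3]
stand_hole0 0.42 [491.  179.8  91.1] [317.8 141.5]
[321 138]
tuner_grip 0.71 [494.6 179.3  93.6] [258.8 284.3]
```

View pics/w3c.png

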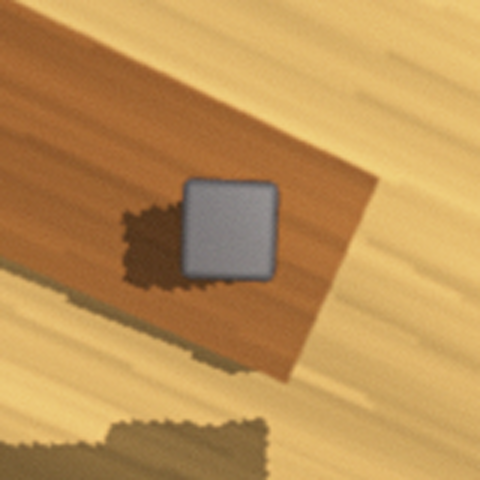

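View pics/w3.png

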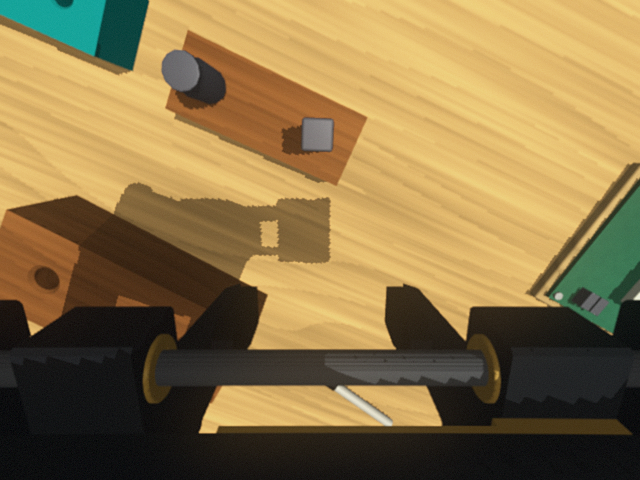

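```bash
python3 - <<'E'
from h import *
import pickle
np.set_printoptions(precision=2,suppress=True)
s=pickle.load(open('w3.pkl','rb'))
f=lambda x,y:(241+x/3,58+y/3)
C=[f(*p) for p in [(184,180),(278,183),(275,280),(183,278)]]
for z in (115,125,132):
    P=np.array([atz(s,*c,z) for c in C]); e=np.roll(P,-1,0)-P
    print(z,np.linalg.norm(e,axis=1),P.mean(0)[:2],np.degrees(np.arctan2(e[:,1],e[:,0])))
# second view: side picture top-face centre from c2.png: top face about (341,119)/5 +(190,250)
sd=pickle.load(open('side3.pkl','rb'))
c=np.mean(C,0); print('tri top', tri([ray(s,*c),ray(sd,190+341/5,250+119/5)]))
g=go([492.5,180,81])
E
```

```text
115 [19.92 19.82 20.01 19.99] [494.63 181.19] [ -68.05 -157.62  112.46   22.11]
125 [19.06 18.96 19.14 19.13] [494.47 181.01] [ -68.05 -157.62  112.46   22.11]
132 [18.45 18.35 18.54 18.52] [494.35 180.88] [ -68.05 -157.62  112.46   22.11]
tri top [493.77 180.06 122.47]
units [ 2.52 -0.07  3.96] dist 140.8 yaw_x 23.76 tcp [424.2 147.7 199.8]
```

Handle top centre is about (494,180.7), height about 122–125 from two views, yaw about 22°. The tool's yaw is 23.8°.

>>> send_rows(offset=[[1.3,-0.03,0],[2.58,-0.07,0.2],[2.58,-0.07,1.0],[2.58,-0.07,1.6],[2.58,-0.07,2.4],[2.58,-0.07,3.2],[2.58,-0.07,3.8],[2.58,-0.07,3.95]], turn=[1.5,1.5,1.5,1.5,1.5,1.5,1.5,1.5], grip=[55,50,50,50,50,50,50,50])

```text
time: 5.83
tcp_pos: [491.7, 180.6, 78.0]
tool_rot: [0.981, 0.193, -0.003, -0.0]
ft_force: [-0.1, -0.7, 0.3]
width: 49.9
```

>>> send_rows(offset=[[0,0,0],[0,0,0],[0,0,0],[0,0,0],[0,0,0],[0,0,0],[0,0,0],[0,0,0]], turn=[0,0,0,0,0,0,0,0], grip=[50,40,30,10,10,10,10,10], grip_force=20)

```text
time: 6.5
tcp_pos: [494.8, 180.9, 82.2]
tool_rot: [0.981, 0.193, 0.001, 0.0]
ft_force: [-1.2, -0.4, 5.5]
width: 19.7
```

```bash
python3 - <<'E'
from h import *
a=arm.sense();print(a['tcp_pos'],a['width'],a['ft_force'],a['joints'])
s=snap('side','side4.png');c=proj(s,a['tcp_pos'])[0].astype(int);crop(s,c[0],c[1],60,'side4c.png')
s=snap('wrist','w4.png')
E
```

```text
[494.79939685 180.91476224  82.22866981] 19.67854054670431 [-1.1685324  -0.38468446  5.48289991] [1.25023048e-01 2.74528956e-01 1.84544268e+00 8.99402088e-06
 1.02005440e+00 1.30716476e+00]
```

View pics/side4c.png

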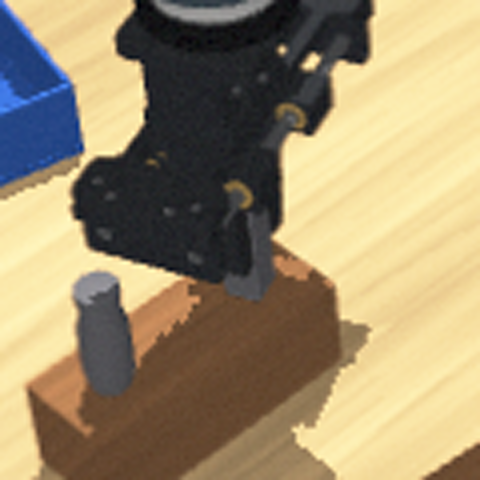

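View pics/w4.png

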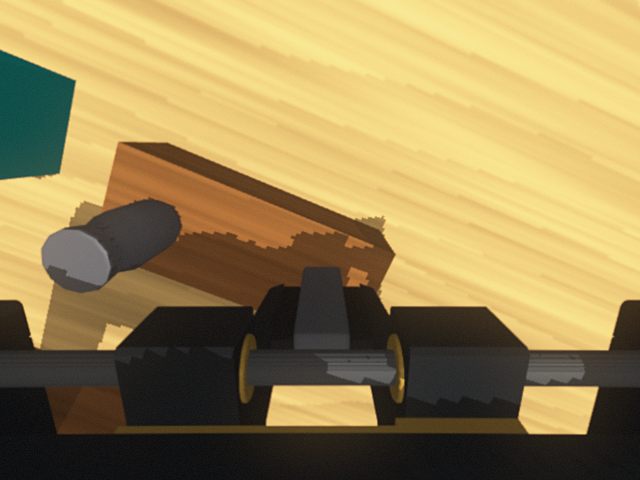

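>>> send_rows(offset=[[0,0,0],[0,0,-0.2],[0,0,-0.5],[0,0,-1.0],[0,0,-1.7],[0,0,-2.4],[0,0,-3.1],[0,0,-3.3]], turn=[0,0,0,0,0,0,0,0], grip=[10,10,10,10,10,10,10,10], grip_force=30)

```text
time: 7.27
tcp_pos: [495.9, 181.1, 184.3]
tool_rot: [0.981, 0.193, 0.003, 0.0]
ft_force: [-0.0, -0.2, -0.8]
width: 19.9
```

```bash
python3 - <<'E'
from look import *
a=arm.sense();print(a['tcp_pos'],a['width'],a['ft_force'])
s=look('side5.png',['tuner_grip','tuner_tip'],'side');c=proj(s,a['tcp_pos']-[0,0,30])[0].astype(int);crop(s,c[0],c[1],60,'side5c.png')
s=look('w5.png',['tuner_tip'],'wrist')
go([493.5,-190,182])
E
```

```text
[495.9 181.1 184.3] 19.87703397541094 [-0.  -0.2 -0.8]
tuner_grip 0.84 [491.1 178.7 194.5] [255.8 245.5]
tuner_tip 0.66 [494.7 178.2 116.3] [258.2 275.5]
tuner_tip 0.78 [490.8 179.  108.5] [323.5 262. ]
units [-4.7 11.4 -0.1] dist 370.7 yaw_x 22.26 tcp [493.2 180.7 178.9]
```

View pics/side5c.png

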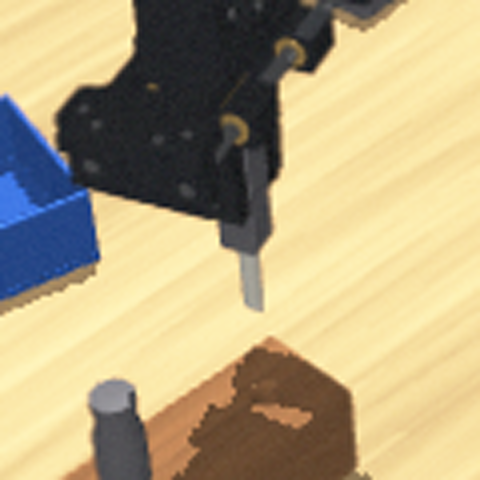

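View pics/w5.png

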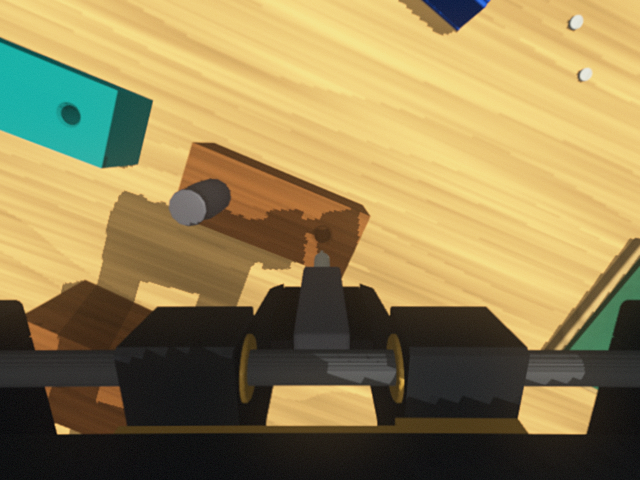

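Tool is out, seen at about (258,275) in the side view and (322,262) in the wrist view. I'll enlarge both to read the blade's orientation.

```bash
python3 - <<'E'
from h import *
a=cv2.imread('pics/w5.png')[235:305,285:360]; b=cv2.imread('pics/side5.png')[245:285,240:280]
a=cv2.resize(a,(400,400),interpolation=cv2.INTER_CUBIC);b=cv2.resize(b,(400,400),interpolation=cv2.INTER_CUBIC)
cv2.imwrite('pics/c5.png',np.hstack([a,b]))
s=optics.snapshot('side')
a=arm.sense()
# project tip edges for both hypotheses, in wrist and side
wv=optics.snapshot('wrist')
for yaw in (22.3,112.3):
    d=4.5*np.array([np.cos(np.radians(yaw)),np.sin(np.radians(yaw)),0]); t=a['tcp_pos']+[0,0,-72]
    for n,S in (('wrist',wv),('side',s)): print(yaw,n,proj(S,[t-d,t+d,t+[0,0,6.5],t+[0,0,35]]).round(1).tolist())
E
```

```text
22.3 wrist [[323.0, 262.5], [323.0, 249.9], [323.0, 259.4], [323.2, 275.7]]
22.3 side [[260.3, 280.7], [256.1, 279.6], [257.9, 277.7], [256.7, 266.7]]
112.3 wrist [[329.6, 256.2], [316.3, 256.2], [323.0, 259.4], [323.2, 275.7]]
112.3 side [[259.2, 278.6], [257.2, 281.6], [257.9, 277.7], [256.7, 266.7]]
```

View pics/c5.png

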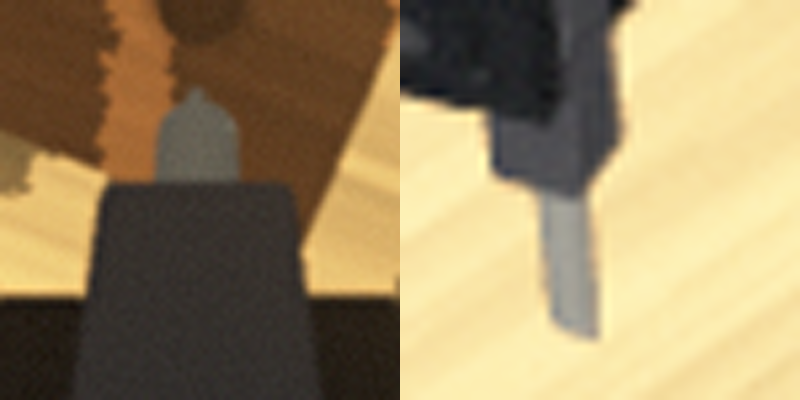

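The blade lies along the gripper's x, at about 22°; both views agree. The slot is at 48°, so I turn -25.5° on the way.

>>> send_rows(offset=[[-0.4,1.0,-0.1],[-0.85,2.0,-0.2],[-1.3,3.2,-0.2],[-1.8,4.4,-0.2],[-2.3,5.6,-0.2],[-2.8,6.8,-0.2],[-3.3,8.0,-0.2],[-3.8,9.2,-0.2]], turn=[-3,-6,-10,-14,-18,-22,-25.5,-25.5], grip=[10,10,10,10,10,10,10,10])

```text
time: 8.28
tcp_pos: [492.3, -119.4, 185.4]
tool_rot: [0.914, 0.406, -0.0, -0.001]
ft_force: [0.7, -0.2, -0.6]
width: 19.8
```

```bash
python3 - <<'E'
from h import *
a=arm.sense();print(a['time'],a['tcp_pos'])
go([494.2,-190,160])
E
```

```text
8.2833 [ 492.31164176 -119.3862673   185.35818047]
units [-1.705  1.625  0.843] dist 75.1 yaw_x 47.95 tcp [ 492.3 -119.4  185.4]
```

>>> send_rows(offset=[[-0.6,0.6,0.2],[-1.2,1.1,0.4],[-1.7,1.62,0.7],[-1.7,1.62,0.84],[-1.7,1.62,0.84],[-1.7,1.62,0.84],[-1.7,1.62,0.84],[-1.7,1.62,0.84]], turn=[0,0,0,0,0,0,0,0], grip=[10,10,10,10,10,10,10,10])

```text
time: 8.95
tcp_pos: [495.1, -187.2, 161.4]
tool_rot: [0.914, 0.406, 0.0, 0.0]
ft_force: [0.2, -0.5, -0.2]
width: 19.6
```

```bash
python3 - <<'E'
from look import *
import pickle
s=look('w6.png',['trimmer_mouth','tuner_tip'],'wrist');pickle.dump(s,open('w6.pkl','wb'))
a=arm.sense();print(a['tcp_pos'],a['ft_force'],a['joints'])
print(proj(s,[a['tcp_pos']-[0,0,72],[494.4,-190.2,61],[494.4,-190.2,41]]))
cv2.imwrite('pics/w6c.png',cv2.resize(s['color'][200:300,260:380,::-1],None,fx=6,fy=6,interpolation=cv2.INTER_CUBIC))
s=look('side6.png',['trimmer_mouth','tuner_tip'],'side')
t=look('top6.png',['tuner_tip','trimmer_mouth'],'top')
print(proj(s,[a['tcp_pos']-[0,0,72],[494.4,-190.2,61]]))
c=proj(s,[494.4,-190.2,70])[0].astype(int);crop(s,c[0],c[1],50,'side6c.png')
go([494.4,-190.2,160])
E
```

```text
trimmer_mouth 0.8 [ 493.3 -186.3   61.2] [319.7 245.9]
trimmer_mouth 0.7 [ 558.  -458.6   58.5] [580.9 416.7]
tuner_tip 0.74 [ 491.3 -186.1   89.3] [317.1 259.5]
[ 495.2 -187.6  161.6] [-0.4  0.1 -0.3] [-0.6  0.2  1.8  0.   1.2  0.1]
[[322.9 257.5]
 [324.3 248.5]
 [324.1 241.2]]
trimmer_mouth 0.41 [ 195.5 -303.3   82.2] [517.1 238.2]
trimmer_mouth 0.52 [ 190.8 -307.2   81.6] [429.1 343.7]
trimmer_mouth 0.44 [ 555.6 -459.7   60.7] [478.3 207.4]
trimmer_mouth 0.4 [ 491.9 -190.5   60.2] [380.7 230. ]
[[377.  204.1]
 [377.5 213.7]]
units [-0.1  0.   0. ] dist 2.4 yaw_x 47.77 tcp [ 494.9 -188.2  161.2]
```

View pics/w6c.png

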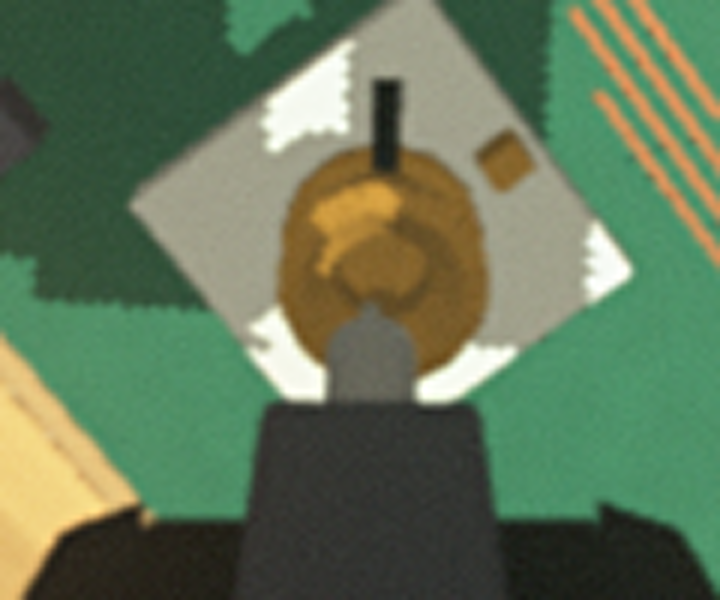

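View pics/side6c.png

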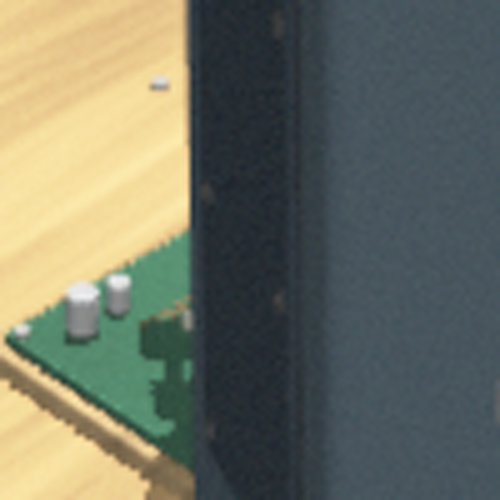

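```bash
python3 - <<'E'
from h import *
import pickle
s=pickle.load(open('w6.pkl','rb'))
im=cv2.resize(s['color'][210:280,285:365,::-1],None,fx=9,fy=9,interpolation=cv2.INTER_CUBIC)
im=np.clip(im.astype(float)*1.6,0,255).astype(np.uint8)
o=im.copy()
t=np.linspace(0,2*np.pi,60)
def circ(c,r,z,col):
    P=np.c_[c[0]+r*np.cos(t),c[1]+r*np.sin(t),0*t+z]; q=(proj(s,P)-[285,210]+.5)*9
    cv2.polylines(o,[q.astype(np.int32)],True,col,1)
c=(494.4,-190.2)
circ(c,10,61,(255,0,0)); circ(c,5.8,55,(0,255,0)); circ(c,5.8,46,(0,0,255))
cv2.imwrite('pics/w6d.png',np.hstack([im[:, :],])); cv2.imwrite('pics/w6e.png',o)
E
```

```text
(no output)
```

View pics/w6d.png

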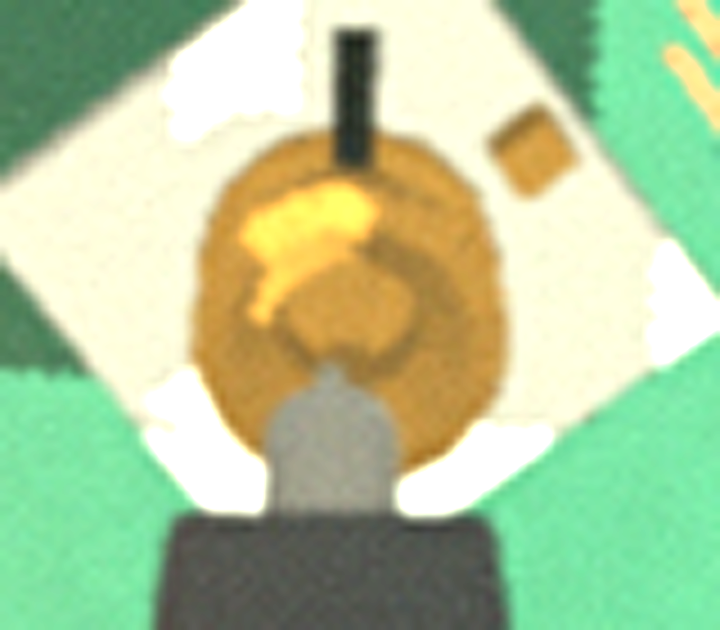

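View pics/w6e.png

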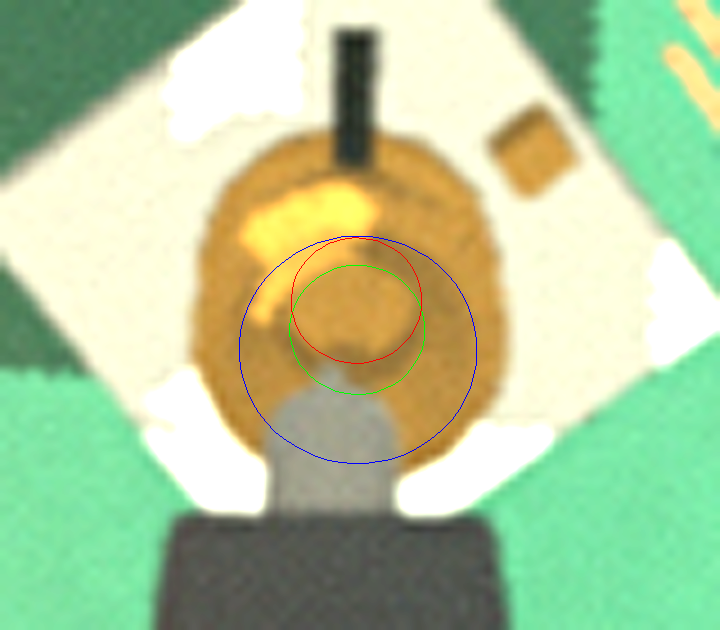

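```bash
python3 - <<'E'
from h import *
for i in range(3):
    go([495.3,-189.1,122]); optics.snapshot('top')
E
```

```text
units [-0.015  0.03   1.307] dist 39.2 yaw_x 47.77 tcp [ 494.9 -188.2  161.2]
units [-0.014  0.029  1.306] dist 39.2 yaw_x 47.77 tcp [ 494.9 -188.2  161.2]
units [-0.013  0.029  1.306] dist 39.2 yaw_x 47.77 tcp [ 494.9 -188.2  161.2]
```

>>> send_rows(offset=[[0,0.02,0.2],[-0.02,0.03,0.4],[-0.02,0.03,0.6],[-0.02,0.03,0.8],[-0.02,0.03,1.0],[-0.02,0.03,1.15],[-0.02,0.03,1.25],[-0.02,0.03,1.3]], turn=[0,0,0,0,0,0,0,0], grip=[10,10,10,10,10,10,10,10])

```text
time: 10.22
tcp_pos: [494.9, -189.2, 121.4]
tool_rot: [0.914, 0.405, -0.0, -0.0]
ft_force: [-0.8, -0.0, -1.0]
width: 19.7
```

```bash
python3 - <<'E'
from h import *
s=optics.snapshot('wrist')
a=arm.sense();print(a['tcp_pos'],a['ft_force'],a['ft_torque'])
c=proj(s,a['tcp_pos']-[0,0,60])[0].astype(int)
cv2.imwrite('pics/w7c.png',cv2.resize(s['color'][c[1]-70:c[1]+40,c[0]-60:c[0]+60,::-1],None,fx=6,fy=6,interpolation=cv2.INTER_CUBIC))
E
```

```text
[ 494.89167826 -189.16936933  121.4537367 ] [-0.44578711  0.45127329 -1.95172712] [-0.11729885  0.07620306 -0.06758358]
```

View pics/w7c.png

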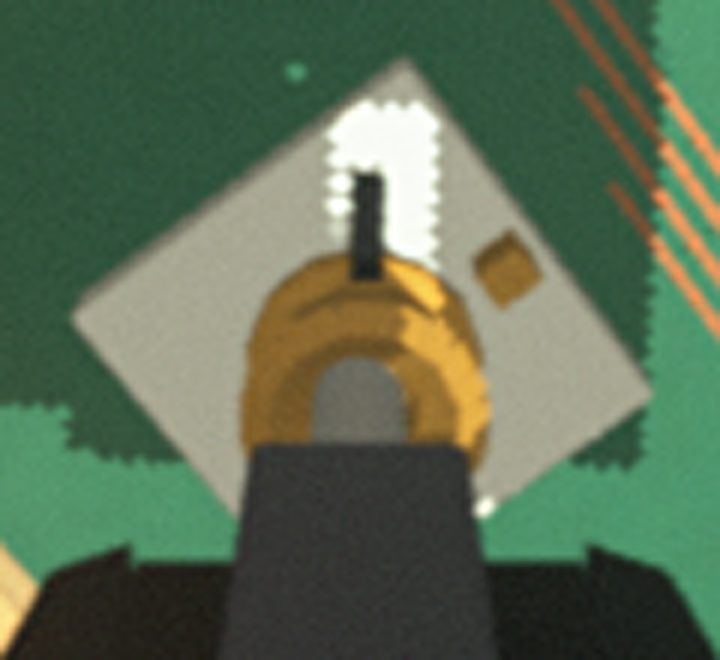

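Shank is inside the collar (pointer at crop (367,173–275), shank at (360,400)), with low forces. Going down gently.

>>> send_rows(offset=[[0,0,0.03],[0,0,0.06],[0,0,0.09],[0,0,0.12],[0,0,0.15],[0,0,0.17],[0,0,0.17],[0,0,0.17]], turn=[0,0,0,0,0,0,0,0], grip=[10,10,10,10,10,10,10,10])

```text
time: 10.93
tcp_pos: [495.1, -189.5, 117.1]
tool_rot: [0.914, 0.405, -0.0, 0.0]
ft_force: [-1.7, -1.4, 0.3]
width: 19.8
```

>>> send_rows(offset=[[0,0,0.02],[0,0,0.04],[0,0,0.06],[0,0,0.08],[0,0,0.1],[0,0,0.1],[0,0,0.1],[0,0,0.1]], turn=[0,0,0,0,0,0,0,0], grip=[10,10,10,10,10,10,10,10])

```text
time: 11.6
tcp_pos: [495.2, -189.4, 114.0]
tool_rot: [0.914, 0.405, -0.0, 0.0]
ft_force: [-2.0, -3.5, 0.3]
width: 20.0
```

```bash
python3 - <<'E'
from h import *
for i in range(2):
    a=arm.sense();print(a['tcp_pos'],a['ft_force'],a['ft_torque']); optics.snapshot('top')
E
```

```text
[ 495.17210861 -189.37132712  114.02014428] [-2.01262522 -3.51472311  0.29101524] [-0.71507264  0.37155439 -0.00757427]
[ 495.19073964 -189.38175638  114.05347429] [-1.95324516 -2.94712074 -0.13042514] [-0.68384572  0.38020764 -0.03223502]
```

>>> send_rows(offset=[[-0.02,0,0.0],[-0.04,0,0.0],[-0.04,0,0.02],[-0.04,0,0.04],[-0.04,0,0.06],[-0.04,0,0.06],[-0.04,0,0.06],[-0.04,0,0.06]], turn=[0,0,0,0,0,0,0,0], grip=[10,10,10,10,10,10,10,10])

```text
time: 12.37
tcp_pos: [494.5, -189.9, 112.3]
tool_rot: [0.914, 0.405, 0.0, -0.0]
ft_force: [0.2, 0.5, 1.4]
width: 19.8
```

```bash
python3 - <<'E'
from h import *
for i in range(2):
    a=arm.sense();print(a['tcp_pos'],a['ft_force'],a['ft_torque']); optics.snapshot('top')
E
```

```text
[ 494.45444949 -189.8773963   112.31941586] [0.23910502 0.47640902 1.40546621] [ 0.28664304 -0.02347889 -0.01853264]
[ 494.43626149 -189.94481535  112.2811393 ] [0.60160746 0.80286768 2.66442941] [ 0.2540006   0.05204463 -0.03950156]
```

>>> send_rows(offset=[[0,0,0],[0,0,0],[0,0,0],[0,0,0],[0,0,0],[0,0,0],[0,0,0],[0,0,0]], turn=[3,6,9,12,15,18,20,20], grip=[10,10,10,10,10,10,10,10])

```text
time: 13.13
tcp_pos: [494.5, -190.4, 112.4]
tool_rot: [0.971, 0.239, 0.0, 0.0]
ft_force: [0.5, 0.2, 0.9]
width: 20.0
```

```bash
cat > chk.py <<'E'
import sys
from h import *
s=optics.snapshot('wrist')
a=arm.sense();print(a['tcp_pos'],a['ft_force'],a['ft_torque'])
go(a['tcp_pos'])
c=proj(s,a['tcp_pos']-[0,0,60])[0].astype(int)
cv2.imwrite('pics/'+sys.argv[1],cv2.resize(s['color'][c[1]-75:c[1]+25,c[0]-60:c[0]+60,::-1],None,fx=6,fy=6,interpolation=cv2.INTER_CUBIC))
E
python3 chk.py w8.png
```

```text
[ 494.50310492 -190.37244459  112.36192352] [-1.05681563 -0.07840523  1.58861786] [-0.07249527 -0.00114735  0.00800448]
units [0. 0. 0.] dist 0.0 yaw_x 27.81 tcp [ 494.5 -190.4  112.4]
```

View pics/w8.png

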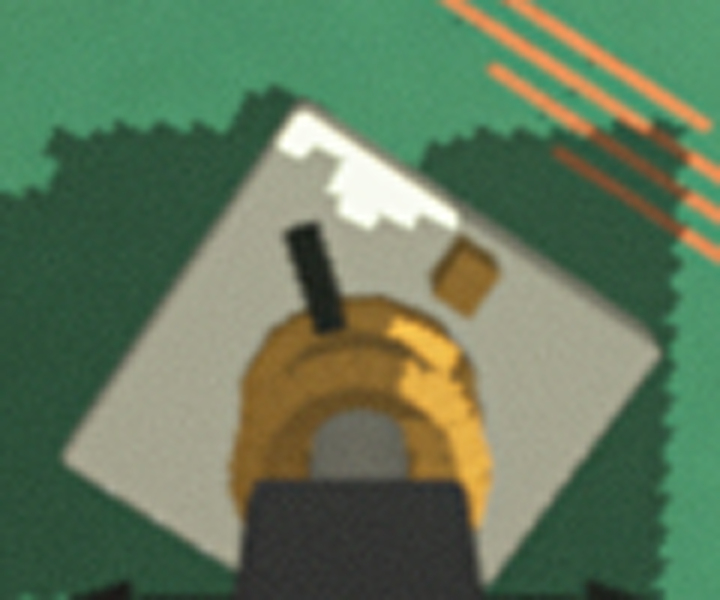

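```bash
cat > ptr.py <<'E'
from h import *
def ptr(s,a,u,v,ax=(495,-190)):
    # crop px -> world angle using two points on pointer
    c=proj(s,a['tcp_pos']-[0,0,60])[0].astype(int)
    return lambda x,y,z:atz(s,c[0]-60+(x+.5)/6-.5,c[1]-75+(y+.5)/6-.5,z)
E
python3 - <<'E'
from ptr import *
s=optics.snapshot('wrist');a=arm.sense();f=ptr(s,a,0,0)
for z in (34,40):
    p=f(304,230,z);q=f(332,325,z);d=p-q;print(p,q,np.degrees(np.arctan2(d[1],d[0])), p-np.array([494.8,-190,0]),np.degrees(np.arctan2(p[1]+190,p[0]-494.8)))
    b=f(465,277,z); print('post',b, np.degrees(np.arctan2(b[1]+190,b[0]-494.8)))
C=[f(*p,34) for p in [(303,104),(658,350),(65,458)]]; print(C)
E
```

```text
[ 509.25861273 -174.56902857   34.        ] [ 500.88742103 -182.49899522   34.        ] 43.44954806041688 [14.45861273 15.43097143 34.        ] 46.86327143592677
post [ 512.91451906 -193.19493282   34.        ] -10.002620834602569
[ 510.58217298 -174.05234545   40.        ] [ 502.43536535 -181.76975475   40.        ] 43.4495480604169 [15.78217298 15.94765455 40.        ] 45.29881378290678
post [ 514.14008523 -192.17899505   40.        ] -6.428251953813834
[array([ 521.87970821, -167.90674852,   34.        ]), array([ 515.643487  , -216.84775443,   34.        ]), array([ 472.19170273, -162.5173544 ,   34.        ])]
```

>>> send_rows(offset=[[0,0,0],[0,0,0],[0,0,0],[0,0,0],[0,0,0],[0,0,0],[0,0,0],[0,0,0]], turn=[2,4,6,8,10,12,12,12], grip=[10,10,10,10,10,10,10,10])

```text
time: 13.9
tcp_pos: [494.5, -190.4, 112.4]
tool_rot: [0.99, 0.138, 0.0, 0.0]
ft_force: [0.3, -1.0, 1.3]
width: 19.8
```

```bash
python3 chk.py w9.png
```

```text
[ 494.5404325  -190.39402722  112.36277192] [-0.16150639 -0.78524814  1.39732565] [-0.14081124 -0.17347031 -0.00189277]
units [0. 0. 0.] dist 0.0 yaw_x 15.86 tcp [ 494.5 -190.4  112.4]
```

View pics/w9.png

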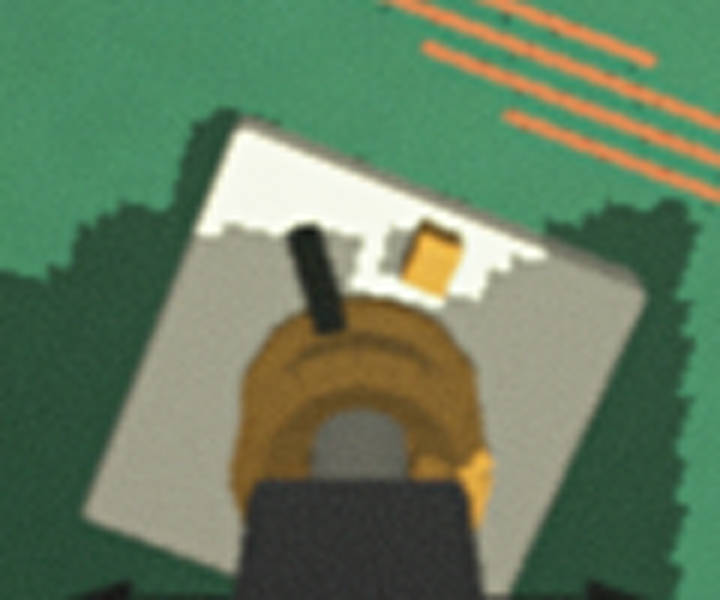

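>>> send_rows(offset=[[0,0,0],[0,0,0],[0,0,0],[0,0,0],[0,0,0],[0,0,0],[0,0,0],[0,0,0]], turn=[2.5,5,7.5,10,12.5,15,15,15], grip=[10,10,10,10,10,10,10,10])

```text
time: 14.62
tcp_pos: [494.5, -190.4, 112.4]
tool_rot: [1.0, 0.008, 0.0, 0.0]
ft_force: [0.3, -1.8, 1.9]
width: 19.9
```

```bash
python3 chk.py w10.png
```

```text
[ 494.52655958 -190.44602078  112.37753833] [ 0.47131692 -1.49315921  0.94547298] [-0.31896598 -0.1252801   0.05138814]
units [0. 0. 0.] dist 0.0 yaw_x 0.88 tcp [ 494.5 -190.4  112.4]
```

View pics/w10.png

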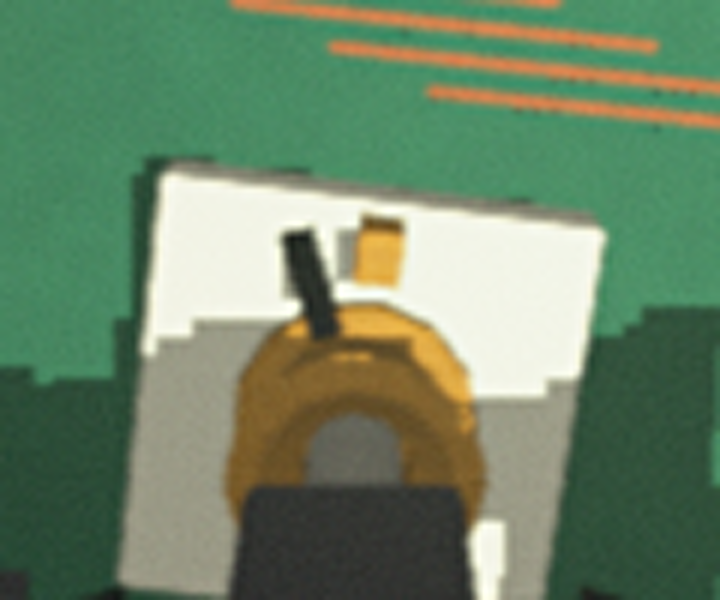

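>>> send_rows(offset=[[0,0,0],[0,0,0],[0,0,0],[0,0,0],[0,0,0],[0,0,0],[0,0,0],[0,0,0]], turn=[2,4,6,8,9,9,9,9], grip=[10,10,10,10,10,10,10,10])

```text
time: 15.33
tcp_pos: [494.5, -190.4, 112.4]
tool_rot: [0.997, -0.071, 0.0, 0.0]
ft_force: [0.4, -3.4, 0.2]
width: 19.7
```

```bash
python3 chk.py w11.png
```

```text
[ 494.48413905 -190.41164277  112.34328127] [ 1.15382363 -4.00928564  1.82258858] [-0.58772705 -0.09743247  0.00472556]
units [0. 0. 0.] dist 0.0 yaw_x -8.18 tcp [ 494.5 -190.4  112.3]
```

View pics/w11.png

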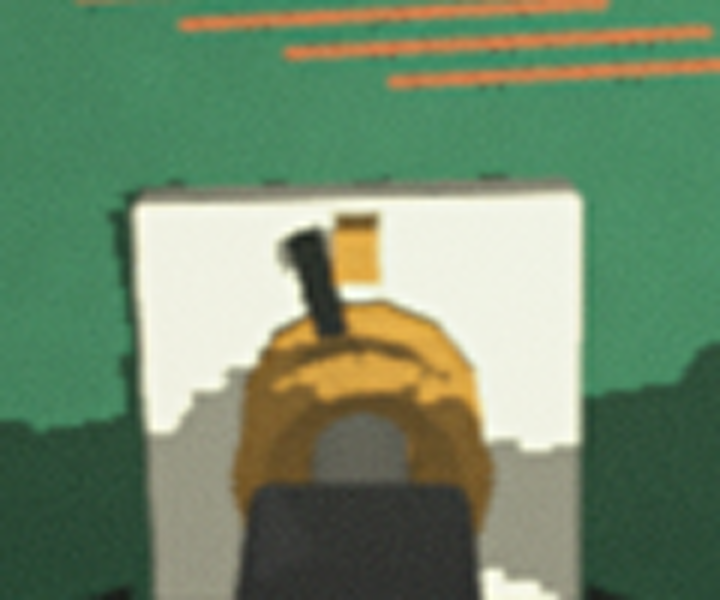

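>>> send_rows(offset=[[0,0.01,0],[0,0.015,0],[0,0.015,0],[0,0.015,0],[0,0.015,0],[0,0.015,0],[0,0.015,0],[0,0.015,0]], turn=[1,2,3,3,3,3,3,3], grip=[10,10,10,10,10,10,10,10])

```text
time: 16.05
tcp_pos: [494.4, -190.6, 112.3]
tool_rot: [0.995, -0.098, 0.0, -0.0]
ft_force: [0.8, -1.8, 2.0]
width: 20.1
```

```bash
python3 chk.py w12.png
```

```text
[ 494.38715966 -190.5878906   112.2744738 ] [ 1.3926925  -1.2201253   1.55070413] [-0.33245838 -0.33151618 -0.03396051]
units [0. 0. 0.] dist 0.0 yaw_x -11.23 tcp [ 494.4 -190.6  112.3]
```

View pics/w12.png

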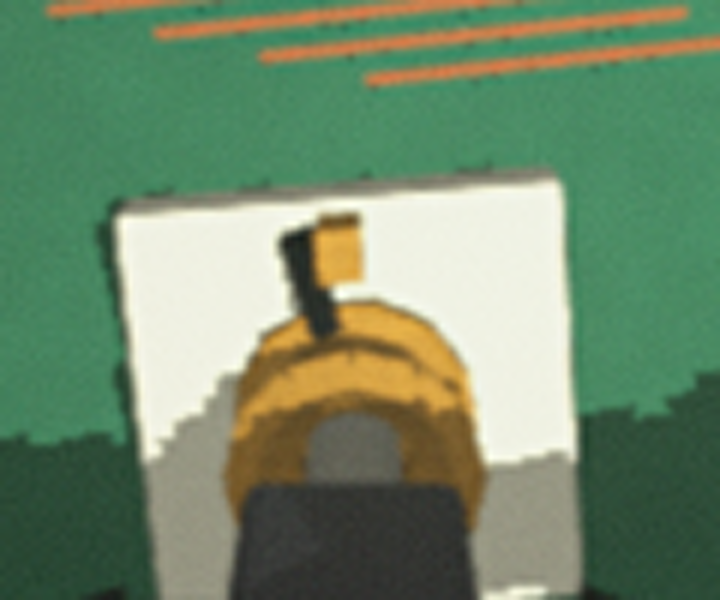

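>>> send_rows(offset=[[0,0.01,0],[0,0.01,0],[0,0.01,0],[0,0.01,0],[0,0.01,0],[0,0.01,0],[0,0.01,0],[0,0.01,0]], turn=[0.5,1,1.5,2,2,2,2,2], grip=[10,10,10,10,10,10,10,10])

```text
time: 16.77
tcp_pos: [494.2, -190.8, 112.2]
tool_rot: [0.993, -0.115, -0.0, -0.0]
ft_force: [2.3, 0.2, 2.5]
width: 19.9
```

```bash
python3 chk.py w13.png; cat > tw.py <<'E'
# measured pictures: slope of base top edge vs traces
import sys
from h import *
def line(mask):
    e=np.argwhere(mask)[:,::-1].astype(np.float32)
    return cv2.fitLine(e,cv2.DIST_HUBER,0,.01,.01).ravel()
for f in sys.argv[1:]:
    im=cv2.imread('pics/'+f).astype(int); 
    # base top edge: for each column first whiteish pixel
    g=im.min(2); pts=[]
    org=(im[:,:,2]>170)&(im[:,:,2]-im[:,:,0]>70)
    for x in range(im.shape[1]):
        y=np.argmax(g[:,x]>205)
        if y>0: pts.append((x,y))
    p=np.array(pts,float)
    # ransac
    best=None;rng=np.random.default_rng(0)
    for _ in range(500):
        i,j=rng.choice(len(p),2,False)
        if abs(p[i,0]-p[j,0])<120: continue
        m=(p[j,1]-p[i,1])/(p[j,0]-p[i,0]); r=abs(p[:,1]-p[i,1]-m*(p[:,0]-p[i,0]))<2
        if best is None or r.sum()>best.sum(): best=r
    m=np.polyfit(*p[best].T,1)[0]; b=np.degrees(np.arctan(m))
    n,l,st,_=cv2.connectedComponentsWithStats(org.astype(np.uint8)); t=[]
    for k in range(1,n):
        if st[k,2]>200 and st[k,3]<st[k,2]*.6 and st[k,1]<150:
            v=line(l==k); t.append(np.degrees(np.arctan(v[1]/v[0])))
    print(f,'base',round(b,2),best.sum(),'traces',np.round(t,2),'twist',round(b-np.mean(t),2))
E
python3 tw.py w10.png w11.png w12.png w13.png
```

```text
[ 494.24643329 -190.7937189   112.20666264] [ 1.54473725 -0.50379087  1.73692648] [ 0.04817132 -0.49169326  0.06746471]
units [0. 0. 0.] dist 0.0 yaw_x -13.23 tcp [ 494.2 -190.8  112.2]
w10.png base 7.27 435 traces [6.07 6.08 6.11] twist 1.18
w11.png base -1.49 433 traces [-2.98 -2.98 -2.98] twist 1.49
w12.png base -4.55 434 traces [-5.82 -6.04 -6.05] twist 1.42
w13.png base -6.16 432 traces [-7.82 -8.03 -7.98] twist 1.79
```

View pics/w13.png

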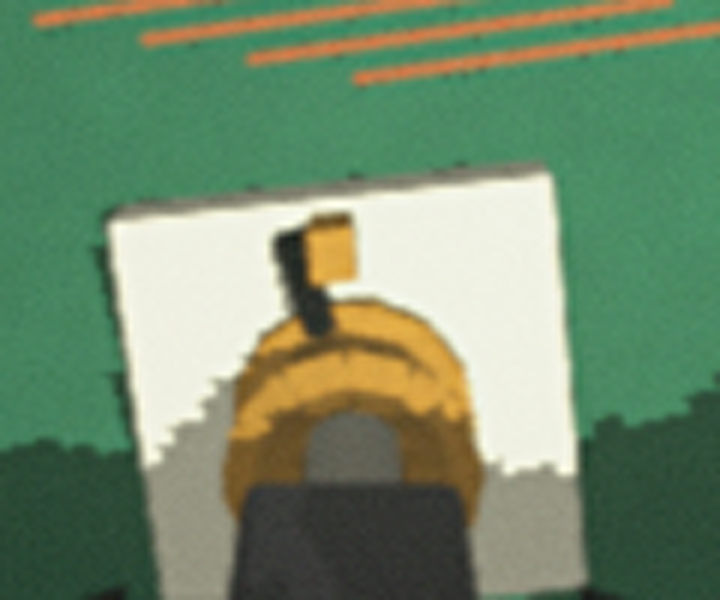

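>>> send_rows(offset=[[0,0,0],[0,0,0],[0,0,0],[0,0,0],[0,0,0],[0,0,0],[0,0,0],[0,0,0]], turn=[0.5,1,1.5,2,2,2,2,2], grip=[10,10,10,10,10,10,10,10])

```text
time: 17.48
tcp_pos: [494.2, -190.8, 112.2]
tool_rot: [0.991, -0.132, -0.0, -0.0]
ft_force: [2.1, 0.5, 2.3]
width: 20.0
```

```bash
python3 chk.py w14.png; python3 tw.py w14.png
```

```text
[ 494.23918685 -190.85618117  112.23415021] [1.46809481 0.63763082 0.56234874] [ 0.15789663 -0.43105024  0.09603526]
units [0. 0. 0.] dist 0.0 yaw_x -15.23 tcp [ 494.2 -190.9  112.2]
w14.png base -7.62 429 traces [ -9.91  -9.92 -10.03] twist 2.33
```

View pics/w14.png

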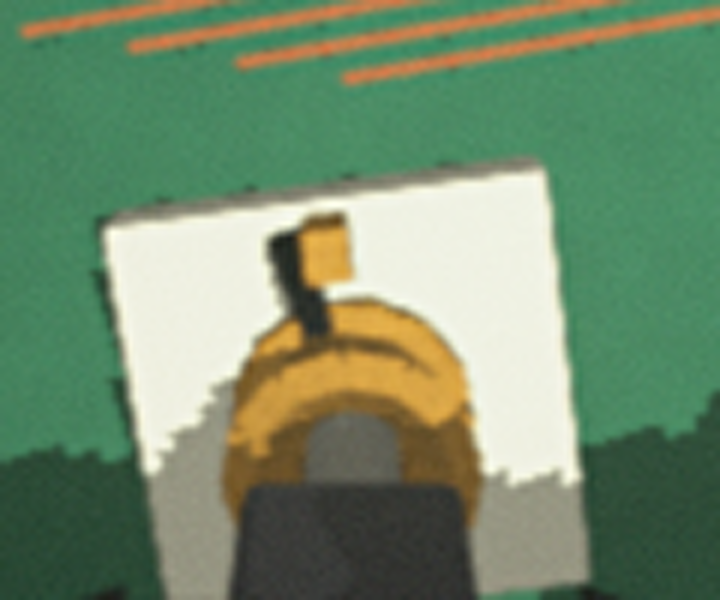

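>>> send_rows(offset=[[0,0,0],[0,0,0],[0,0,0],[0,0,0],[0,0,0],[0,0,0],[0,0,0],[0,0,0]], turn=[0.5,1,1.5,2,2,2,2,2], grip=[10,10,10,10,10,10,10,10])

```text
time: 18.2
tcp_pos: [494.3, -190.9, 112.2]
tool_rot: [0.989, -0.15, 0.0, -0.0]
ft_force: [2.8, 0.7, 2.4]
width: 19.9
```

```bash
python3 chk.py w15.png; python3 tw.py w15.png
```

```text
[ 494.23975202 -190.88688171  112.22881719] [2.81979251 0.71516827 2.17673144] [ 0.16479705 -0.47242973  0.0554524 ]
units [0. 0. 0.] dist 0.0 yaw_x -17.23 tcp [ 494.2 -190.9  112.2]
w15.png base -9.07 431 traces [-11.93 -11.97 -11.94 -11.93] twist 2.88
```

View pics/w15.png

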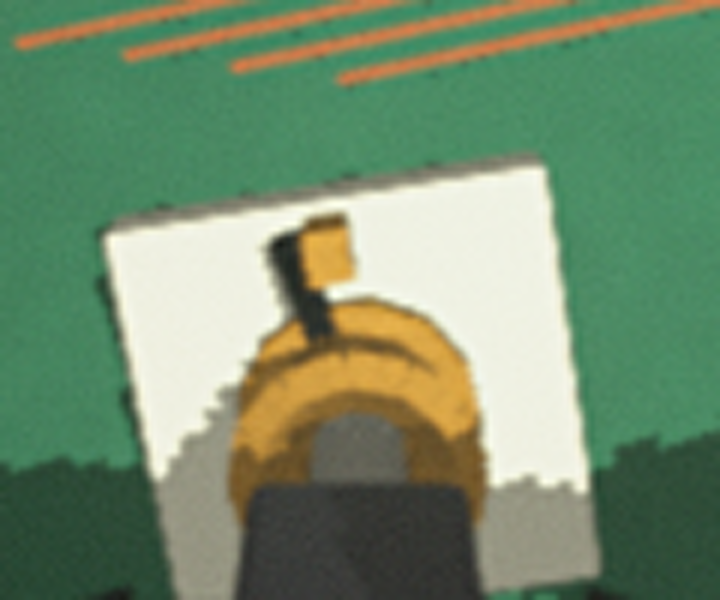

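Pointer is against the post. The base twist now grows with each extra turn (1.4 → 1.8 → 2.3 → 2.9°), so it is at the stop. I'll back off within the blade play and withdraw.

>>> send_rows(offset=[[0,0,0],[0,0,0],[0,0,0],[0,0,0],[0,0,-0.1],[0,0,-0.3],[0,0,-0.5],[0,0,-0.7]], turn=[-2,-4,-6,-8,-8,-8,-8,-8], grip=[10,10,10,10,10,10,10,10])

```text
time: 18.92
tcp_pos: [493.7, -190.7, 133.6]
tool_rot: [0.997, -0.081, -0.001, -0.0]
ft_force: [0.7, -0.2, -0.4]
width: 19.8
```

>>> send_rows(offset=[[0,0,-0.3],[0,0,-0.7],[0,0,-1.2],[0,0,-1.6],[0,0,-1.6],[0,0,-1.6],[0,0,-1.6],[0,0,-1.6]], turn=[0,0,0,0,0,0,0,0], grip=[10,10,10,10,10,10,10,10])

```text
time: 19.58
tcp_pos: [493.7, -190.6, 180.4]
tool_rot: [0.997, -0.081, -0.001, -0.0]
ft_force: [-0.5, -0.1, -1.6]
width: 19.9
```

```bash
python3 - <<'E'
from h import *
import pickle
s=snap('wrist','w16.png');a=arm.sense();print(a['tcp_pos'],a['ft_force'],a['width']);go([494,180.5,182])
pickle.dump(s,open('w16.pkl','wb'))
c=proj(s,[494.3,-190,40])[0].astype(int);print(c)
cv2.imwrite('pics/w16c.png',cv2.resize(s['color'][c[1]-60:c[1]+40,c[0]-60:c[0]+60,::-1],None,fx=6,fy=6,interpolation=cv2.INTER_CUBIC))
E
```

```text
[ 493.68360171 -190.54834546  180.29209828] [ 0.39658395 -0.48894135 -0.9670526 ] 19.74379279957531
units [ -1.975 -12.21   -0.045] dist 371.1 yaw_x -9.24 tcp [ 493.7 -190.5  180.3]
[321 229]
```

View pics/w16c.png

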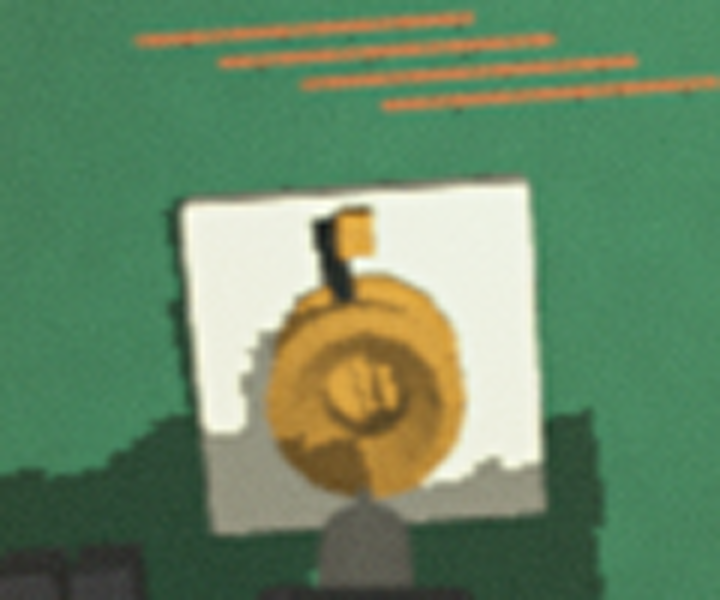

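>>> send_rows(offset=[[-0.15,-1.0,0],[-0.35,-2.2,0],[-0.55,-3.5,0],[-0.75,-4.8,0],[-1.0,-6.1,0],[-1.2,-7.4,0],[-1.4,-8.7,0],[-1.6,-10.0,0]], turn=[0,0,0,0,0,0,0,0], grip=[10,10,10,10,10,10,10,10])

```text
time: 20.3
tcp_pos: [494.3, 114.8, 180.7]
tool_rot: [0.997, -0.081, -0.0, 0.0]
ft_force: [-0.2, 0.1, -0.5]
width: 19.9
```

>>> send_rows(offset=[[-0.2,-1.2,0],[-0.37,-2.2,0.2],[-0.37,-2.2,0.6],[-0.37,-2.2,0.9],[-0.37,-2.2,0.9],[-0.37,-2.2,0.9],[-0.37,-2.2,0.9],[-0.37,-2.2,0.9]], turn=[0,0,0,0,0,0,0,0], grip=[10,10,10,10,10,10,10,10])

```text
time: 20.97
tcp_pos: [495.2, 178.8, 154.7]
tool_rot: [0.997, -0.081, 0.0, -0.0]
ft_force: [1.1, 0.1, 0.1]
width: 20.2
```

```bash
python3 - <<'E'
from look import *
import pickle
s=look('w17.png',['stand_hole0','tuner_tip'],'wrist');a=arm.sense();print(a['tcp_pos'],a['ft_force'],a['width']);go([494.2,180.5,152])
pickle.dump(s,open('w17.pkl','wb'))
print(proj(s,[a['tcp_pos']-[0,0,71.5],[494.2,180.5,55]]))
c=proj(s,[494.2,180.5,55])[0].astype(int);print(c)
im=s['color'][c[1]-50:c[1]+40,c[0]-60:c[0]+60,::-1]
cv2.imwrite('pics/w17c.png',cv2.resize(np.clip(im*1.6,0,255).astype(np.uint8),None,fx=6,fy=6,interpolation=cv2.INTER_CUBIC))
s=snap('side','side17.png');c=proj(s,[494,180,65])[0].astype(int);crop(s,c[0],c[1],40,'side17c.png')
E
```

```text
stand_hole0 0.97 [507.3 388.6  56.2] [ 47.8 272.5]
stand_hole0 0.96 [493.6 181.   59.4] [320.2 248.2]
stand_hole0 0.6 [496.2 272.1  52. ] [203.  260.7]
tuner_tip 0.55 [492.4 180.5  80.7] [321.1 259.1]
tuner_tip 0.19 [495.  180.6  52.9] [320.4 243.9]
[495.1 179.2 154.8] [-0.8 -0.2 -0.7] 20.022285477004292
units [-0.  -0.   0.1] dist 3.2 yaw_x -9.3 tcp [495.1 179.2 154.8]
[[322.3 256.2]
 [320.7 245.7]]
[320 245]
```

View pics/w17c.png

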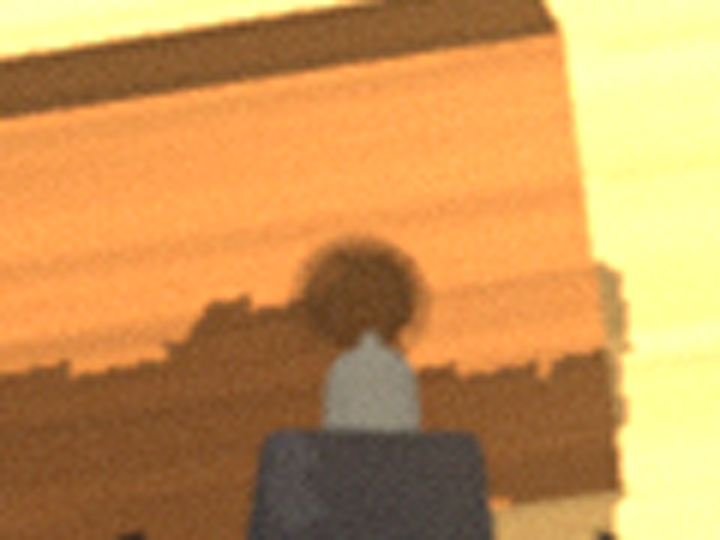

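View pics/side17c.png

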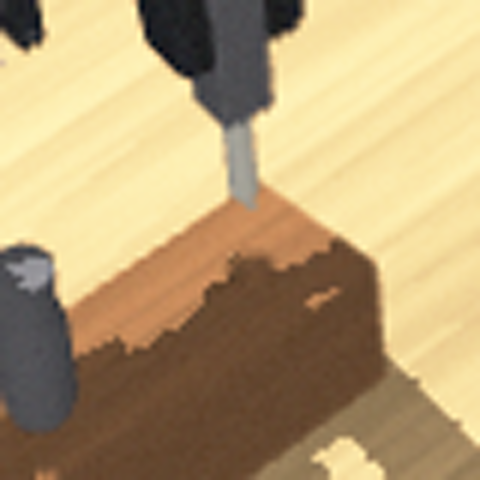

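>>> send_rows(offset=[[-0.03,-0.04,0.1],[-0.03,-0.04,0.3],[-0.03,-0.04,0.5],[-0.03,-0.04,0.7],[-0.03,-0.04,0.85],[-0.03,-0.04,0.95],[-0.03,-0.04,1.05],[-0.03,-0.04,1.1]], turn=[0,0,0,0,0,0,0,0], grip=[10,10,10,10,10,10,10,10])

```text
time: 21.83
tcp_pos: [493.8, 181.2, 120.7]
tool_rot: [0.997, -0.08, -0.0, 0.0]
ft_force: [-0.0, 0.1, -1.3]
width: 19.4
```

```bash
python3 - <<'E'
from h import *
s=snap('wrist');a=arm.sense();print(a['tcp_pos'],a['ft_force'],a['width']);go([494.5,180.6,100])
c=proj(s,[494.2,180.5,55])[0].astype(int)
im=s['color'][c[1]-50:c[1]+40,c[0]-60:c[0]+60,::-1]
cv2.imwrite('pics/w18c.png',cv2.resize(np.clip(im*1.6,0,255).astype(np.uint8),None,fx=6,fy=6,interpolation=cv2.INTER_CUBIC))
E
```

```text
[493.71685446 181.13563853 120.63820914] [ 0.20513794  0.64552713 -0.53652845] 19.645578167771866
units [0.029 0.013 0.688] dist 20.7 yaw_x -9.23 tcp [493.7 181.1 120.6]
```

View pics/w18c.png

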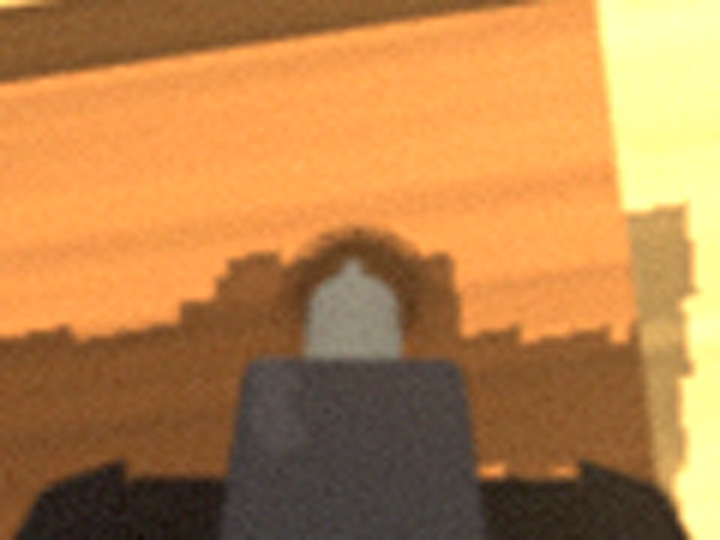

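>>> send_rows(offset=[[0.02,0,0.1],[0.02,0.01,0.3],[0.02,0.01,0.5],[0.02,0.01,0.7],[0.02,0.01,0.9],[0.02,0.01,1.1],[0.02,0.01,1.2],[0.02,0.01,1.25]], turn=[0,0,0,0,0,0,0,0], grip=[10,10,10,10,10,10,10,10])

```text
time: 22.55
tcp_pos: [494.0, 180.7, 82.8]
tool_rot: [0.997, -0.081, -0.001, 0.0]
ft_force: [-0.4, -0.6, -1.2]
width: 19.9
```

```bash
python3 - <<'E'
from h import *
s=snap('top');a=arm.sense();print(a['time'],a['tcp_pos'],a['ft_force'],a['width'])
E
```

```text
22.6 [494.0963718  180.70339123  82.96385106] [-0.22501029  0.43134019 -0.13588567] 19.849463737420585
```

No contact load yet. Last 1.5 mm, then release; the tool drops any remainder.

>>> send_rows(offset=[[0,0,0.03],[0,0,0.05],[0,0,0.05],[0,0,0.05],[0,0,0.05],[0,0,0.05],[0,0,0.05],[0,0,0.05]], turn=[0,0,0,0,0,0,0,0], grip=[10,10,10,22,24,28,36,44])

```text
time: 23.27
tcp_pos: [494.6, 180.8, 82.4]
tool_rot: [0.997, -0.081, 0.0, -0.0]
ft_force: [0.2, -0.1, 0.0]
width: 39.0
```

>>> send_rows(offset=[[0,0,0],[0,0,0],[0,0,-0.4],[0,0,-1.2],[0,0,-2.2],[0,0,-3.2],[0,0,-4.0],[0,0,-4.0]], turn=[0,0,0,0,0,0,0,0], grip=[46,48,48,48,48,48,48,48])

```text
time: 23.93
tcp_pos: [497.8, 181.3, 209.0]
tool_rot: [0.997, -0.08, 0.005, -0.001]
ft_force: [0.6, -0.0, 0.8]
width: 48.2
```

>>> send_rows(offset=[[-1.2,0,0],[-2.2,0,0],[-2.5,0,0],[-2.5,0,0],[-2.5,0,0],[-2.5,0,0],[-2.5,0,0],[-2.5,0,0]], turn=[0,0,0,0,0,0,0,0], grip=[48,48,48,48,48,48,48,48])

```text
time: 24.6
tcp_pos: [421.4, 192.6, 202.2]
tool_rot: [0.997, -0.081, 0.0, 0.0]
ft_force: [0.6, 0.7, 1.0]
width: 48.2
```

```bash
python3 - <<'E'
from look import *
a=arm.sense();print(a['time'],a['tcp_pos'],a['ft_force'],a['width'])
s=look('w19.png',['tuner_grip','driver_grip']); 
s=look('side19.png',['tuner_grip','driver_grip','meter','parts_tray'],'side')
t=look('top19.png',['tuner_grip','driver_grip','meter','parts_tray'],'top')
A=cv2.resize(s['color'][250:370,190:310,::-1],(400,400),interpolation=cv2.INTER_CUBIC)
c=proj(t,[494,-190,50])[0].astype(int)
B=cv2.resize(t['color'][c[1]-30:c[1]+30,c[0]-30:c[0]+30,::-1],(400,400),interpolation=cv2.INTER_CUBIC)
cv2.imwrite('pics/c19.png',np.hstack([A,B]))
E
```

```text
24.6 [421.4 192.6 202.2] [0.6 0.7 1. ] 48.20974241871116
driver_grip 0.88 [495.4 274.8  85.9] [198.1 160.9]
tuner_grip 0.45 [ 490.2 -194.6   41.4] [379.7 220.2]
driver_grip 0.74 [489.1 269.4  84. ] [225.9 313.6]
meter 0.74 [ 782.6 -191.9    0.5] [292.5 187.9]
meter 0.59 [757.7 200.6  -1.9] [178.1 265.9]
parts_tray 0.73 [756.8 195.8  -1.6] [180.  264.9]
tuner_grip 0.65 [495.6 183.1  88.8] [242.2 226.3]
tuner_grip 0.23 [491.3 179.5  57. ] [245.2 229.9]
meter 0.76 [ 786.8 -189.3    0.6] [376.  134.7]
meter 0.33 [756.5 197.2  -1.8] [244.6 144.3]
parts_tray 0.96 [755.8 197.3  -0.4] [244.5 144.4]
parts_tray 0.41 [495.2 181.9  84.7] [242.8 226.7]
```

View pics/c19.png

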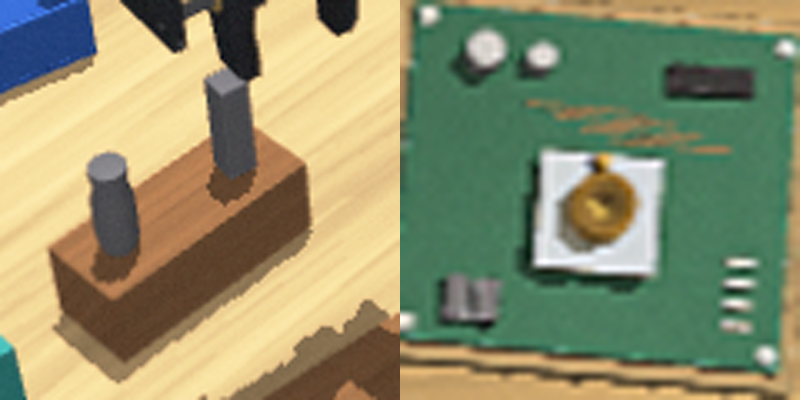

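View pics/w19.png

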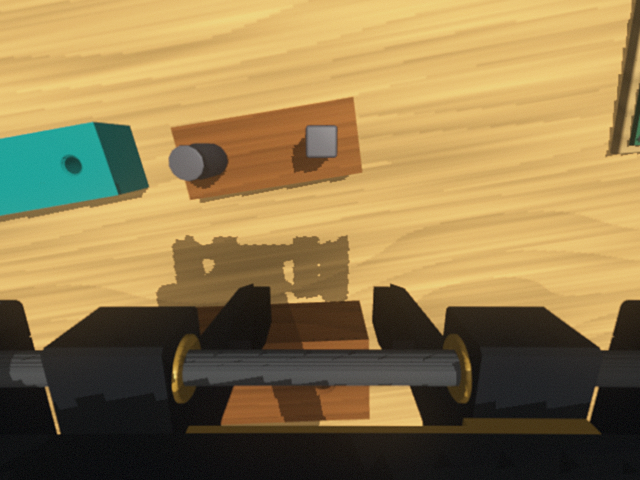

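```bash
python3 -c "
from h import *
print(arm.hand_in())"
```

```text
the job is handed in; nothing more can be done
None
```

The trimmer is turned clockwise to its end stop and the tuning tool is back in its own hole in the small brown stand. I handed the job in at about 25 s; no verdict is reported.

- **Fit:** I took the square-handled tool from the small brown stand and fitted its blade into the slot on the small green board. The upward force there averaged about 2 N, well under the 16 N limit.
- **Turn:** I turned until the pointer met the brass post. Past contact, the twist of the base grew with each extra step, from 1.4° to about 2.9° (0.05 rad, limit 0.13 rad), so it was at the stop. After backing off and withdrawing, the wrist picture showed the pointer still against the post.
- **Return:** The last pictures show the tool upright with its handle resting on the stand. The handle top is within about 1 px of its starting place in the side view. The gripper is open and clear of everything.
- **Bystanders:** The screwdriver, meter and tray read within the networks' accuracy of where they were at the start.

**Checks that disagreed:**
- In the final side picture the network gave a low-confidence (0.45) "tuner_grip" on the trimmer, which the picture itself contradicts.
- One wrist view of the trimmer was off by about 1–1.5 mm. It showed as a side force of about 4 N on entry, and I corrected for it.
- While turning, the pointer lagged the gripper by about 15°, more than the 9° of blade play. It then stayed steady, so the blade was driving the trimmer.

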